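Transfer cemented lasts from the drying posts to the lasting rail

ROBOT

A 6-joint arm with a two-finger parallel gripper is mounted at the origin on a cart in front of the work surface, level with it; the furniture and walls round the work are solid. World frame = base frame: x ahead of the robot, y to its left, z up, the work surface at z = 0. Lengths are in mm, angles in degrees, forces in N, time in s.
With the tool pointing down it reaches from about 350 to 850 mm from the base axis. Payload 8.1 kg.
Tool frame: the origin (TCP) lies between the finger pads, 19 mm behind the fingertips; this is the grasp point; z points along the fingers, y is the line along which they close (so a half turn about z gives the same grasp; the last joint's range is limited). The gripper opens to 85 mm and grips with 20 to 120 N. Pads are 22 mm wide; open, the fingers measure 114 mm over their backs; the gripper's body (76 mm by 85 mm) begins 54 mm behind the grasp point. The pads swing forward as they close: fully open they stand 13 mm farther back than shut.
Start: joints at [67.128, 7.471, 85.268, -0, 87.261, -4.893], TCP at [185.184, 570.712, 249.992] pointing down, gripper open.
Joint ranges: [-169.43, 169.43], [-51.17, 129.36], [1.28, 143.12], [-76.62, 256.62], [0, 156.53], [-152.29, 152.29]. Speed limits (degrees/s): [136.94, 136.94, 159.86, 180, 180, 180].

INTERFACE

Orientations are given as [roll, pitch, yaw] about the fixed x, y, z axes, in that order (R = Rz(yaw) Ry(pitch) Rx(roll)).
In Python, from bench import r gives the robot as it stands.
- The arm moves only by the tool carry_out, never from a script. Its argument "commands" is a list of rows, each an object with "jaw": the finger opening in m, from 0 to 0.0854; "translation": the shift along the tool's x, y, z in m, a list of three; "spin": the turn about the tool's z in rad. A call has exactly 8 rows; each row shifts and turns the commanded pose from where the row before left it, along the tool's axes as they then stand; what a row does not reach is not made up. A row lasts 1/12 s, in which the tool goes at most 41.7 mm and 7.16 degrees, less where a joint would pass 70% of its speed; a pose out of reach is approached as far as the arm can. A call is refused whole if a number of a shift passes 0.0417 or a number of a turn 0.125, either way. A call with a gripper value outside its range is refused whole. The fingers move at their own pace and stop on an object; "squeeze" is the grip in N (left out, the last holds). Time passes only in rows, so rows that do not move let the fingers close, or fill a call up. It gives the time, the measured TCP pose, the force, the opening and the grip force at its end, in the units of the state.
- r.sense(): the state, without advancing time (a new reading comes with each control period).
- r.snapshot(name): name is "scene" or "top" or "wrist"; returns a dict with "pixels" (420x560x3 uint8, blue, green, red), "K" (3x3 intrinsics, pixels), "extrinsics" (4x4, takes a point from camera to world coordinates). Camera axes: x right, y down, z forward; pixel columns grow to the right and rows downward; lengths in mm; the calibration is good to about 2 mm. A picture is of the moment at which its call begins. There is no depth.
- r.hand_in(): hands the job in; it is judged then, once.
Trained networks look in a picture, given as the dict that the camera call returned (one of the last four; its "shot" number tells which), for a name from the list of things; names that differ only in an ending like _2 or _b are one class to them, and where a whole thing is asked for, a point or a joint stands for the part that bears it (a point fixed in the world has none). Each returns a list of dicts, best first, with "score" (0 to 1); they miss things now and then, are a little off and sometimes report something else, mostly with a low value. They report only what shows in the picture. A call takes as long as a camera call. They do not tell look-alikes from the thing itself.
- r.spot_in(picture, target): "xy" ([column, row] in pixels, amid what is visible of it).
- r.regions_of(picture, target): "pixels" (420x560 bool, what is visible of it) and "xy" ([column, row] in pixels, amid what is visible of it).
- r.landmark_of(picture, target): "xy" ([column, row] in pixels: a listed point, or the origin of a listed thing).
The state is a dict: "time": time; "joint_pos": joint angles; "qd": joint speeds; "joint_efforts": joint torques, N m; "tool_pos": TCP position; "tcp_rot": TCP orientation; "ft_force": force on the tool from outside, world axes, zero at the start; "wrist_torque": the same for the moment, N m; "finger_gap": finger opening in mm; "grip_force": force on a finger pad.
Only numpy, scipy, OpenCV 4.12 (cv2) and the standard library are available. Lean on these libraries where they do the work, as an engineer would, in place of code of your own. Each camera call takes 0.05 s, during which the arm holds its last target. There are 200 camera calls.

TASK

The four small lasts on the posts had their insoles cemented one after another, starting with the one next to the cement tin. In that same order, move them one by one to the lasting rail: the one next to the tin first, onto the pin beside the rail's stop plate, the second onto the next pin and so on, each fully down on its saddle, sole up, with its toe pointing squarely out over the toe bar. Leave the cement tin where it stands.

Things in the scene. Friction and masses are not known exactly. Their poses are not given: they have to be found in the camera images.
- small_last_a: Child's shoe last, 112 mm long, 60.5 high, about 0.3 kg, standing sole up on post_a: white, grey-brown insole board on top. Origin on its flat underside, 10 mm toe-ward of the axis of the blind bore there (17 mm wide, 30 deep, the pin enters it); x to the toe, z up. Sides above the origin are upright, 30 mm apart: grip across y, TCP 40 mm above the origin.
- small_last_b: Child's shoe last, 122 mm long, 63.5 high, about 0.3 kg, standing sole up on post_b: white, grey-brown insole board on top. Origin on its flat underside, 10 mm toe-ward of the axis of the blind bore there (17 mm wide, 30 deep, the pin enters it); x to the toe, z up. Sides above the origin are upright, 32 mm apart: grip across y, TCP 40 mm above the origin.
- small_last_c: Child's shoe last, 132 mm long, 66.5 high, about 0.3 kg, standing sole up on post_c: white, grey-brown insole board on top. Origin on its flat underside, 10 mm toe-ward of the axis of the blind bore there (17 mm wide, 30 deep, the pin enters it); x to the toe, z up. Sides above the origin are upright, 35 mm apart: grip across y, TCP 40 mm above the origin.
- small_last_d: Child's shoe last, 142 mm long, 69.5 high, about 0.3 kg, standing sole up on post_d: white, grey-brown insole board on top. Origin on its flat underside, 10 mm toe-ward of the axis of the blind bore there (17 mm wide, 30 deep, the pin enters it); x to the toe, z up. Sides above the origin are upright, 38 mm apart: grip across y, TCP 40 mm above the origin.
- post_a: One of four equal fixed steel posts in a row, 80 mm apart, on a dark 18 mm board; any place in the row. Origin under the centre of its foot plate, x as the toes point at the start, y along the row. Saddle plate 56 x 30 mm on top at z = 82 mm, with an upright pin on the axis, 9 mm thick, 24 tall, tapered. small_last_a starts on it.
- post_b: One of four equal fixed steel posts in a row, 80 mm apart, on a dark 18 mm board; any place in the row. Origin under the centre of its foot plate, x as the toes point at the start, y along the row. Saddle plate 56 x 30 mm on top at z = 82 mm, with an upright pin on the axis, 9 mm thick, 24 tall, tapered. small_last_b starts on it.
- post_c: One of four equal fixed steel posts in a row, 80 mm apart, on a dark 18 mm board; any place in the row. Origin under the centre of its foot plate, x as the toes point at the start, y along the row. Saddle plate 56 x 30 mm on top at z = 82 mm, with an upright pin on the axis, 9 mm thick, 24 tall, tapered. small_last_c starts on it.
- post_d: One of four equal fixed steel posts in a row, 80 mm apart, on a dark 18 mm board; any place in the row. Origin under the centre of its foot plate, x as the toes point at the start, y along the row. Saddle plate 56 x 30 mm on top at z = 82 mm, with an upright pin on the axis, 9 mm thick, 24 tall, tapered. small_last_d starts on it.
- lasting_rail: Fixed grey rail, 350 mm, on two feet. Origin on the table under its middle, y along it. Four saddles, tops at z = 100 mm, with pins as on the posts at x = 0, y = -120, -40, 40, 120. Stop plate: upright dark plate with a lip at the -y end (y = -175 to -199, 130 high); the other end has a black cap. Toe bar: 8 mm rod at x = 52, top z = 121, just below the toes of lasts whose x is along the rail's x.
- cement_tin: Loose round tin with a green label, 74 mm wide, 72 high, on the table at one end of the row of posts, either end, some 85 mm from the end post's centre. Origin at the centre of its underside. (At the row's other end stands a low tin of tacks, 61 mm wide, 22 high, a bystander.)
Mind the look-alikes: they are no part of the job. What is shaped like the small_last_b but blue is not meant.

How it is judged (in metres and radians):
On the way, in this order (a step that is already met when the one before it is completed fails the run):
1. the last that was first from the cement tin is seated on pin 1 counted from the stop plate (((horizontal distance between post_a and cement_tin between 0 and 0.125 m and y of small_last_a in the frame of lasting_rail between -0.131 and -0.109 m and x of small_last_a in the frame of lasting_rail between -0.001 and 0.021 m and z of small_last_a in the frame of lasting_rail between 0.095 and 0.105 m and angle between small_last_a's own z axis and vertical below 0.08 rad and angle between the x axis of small_last_a and the x axis of lasting_rail, either way round below 0.3 rad) or (horizontal distance between post_b and cement_tin between 0 and 0.125 m and y of small_last_b in the frame of lasting_rail between -0.131 and -0.109 m and x of small_last_b in the frame of lasting_rail between -0.001 and 0.021 m and z of small_last_b in the frame of lasting_rail between 0.095 and 0.105 m and angle between small_last_b's own z axis and vertical below 0.08 rad and angle between the x axis of small_last_b and the x axis of lasting_rail, either way round below 0.3 rad) or (horizontal distance between post_c and cement_tin between 0 and 0.125 m and y of small_last_c in the frame of lasting_rail between -0.131 and -0.109 m and x of small_last_c in the frame of lasting_rail between -0.001 and 0.021 m and z of small_last_c in the frame of lasting_rail between 0.095 and 0.105 m and angle between small_last_c's own z axis and vertical below 0.08 rad and angle between the x axis of small_last_c and the x axis of lasting_rail, either way round below 0.3 rad) or (horizontal distance between post_d and cement_tin between 0 and 0.125 m and y of small_last_d in the frame of lasting_rail between -0.131 and -0.109 m and x of small_last_d in the frame of lasting_rail between -0.001 and 0.021 m and z of small_last_d in the frame of lasting_rail between 0.095 and 0.105 m and angle between small_last_d's own z axis and vertical below 0.08 rad and angle between the x axis of small_last_d and the x axis of lasting_rail, either way round below 0.3 rad))), for 0.2 s.
2. the last that was second from the cement tin is seated on pin 2 counted from the stop plate (((horizontal distance between post_a and cement_tin between 0.125 and 0.205 m and y of small_last_a in the frame of lasting_rail between -0.051 and -0.029 m and x of small_last_a in the frame of lasting_rail between -0.001 and 0.021 m and z of small_last_a in the frame of lasting_rail between 0.095 and 0.105 m and angle between small_last_a's own z axis and vertical below 0.08 rad and angle between the x axis of small_last_a and the x axis of lasting_rail, either way round below 0.3 rad) or (horizontal distance between post_b and cement_tin between 0.125 and 0.205 m and y of small_last_b in the frame of lasting_rail between -0.051 and -0.029 m and x of small_last_b in the frame of lasting_rail between -0.001 and 0.021 m and z of small_last_b in the frame of lasting_rail between 0.095 and 0.105 m and angle between small_last_b's own z axis and vertical below 0.08 rad and angle between the x axis of small_last_b and the x axis of lasting_rail, either way round below 0.3 rad) or (horizontal distance between post_c and cement_tin between 0.125 and 0.205 m and y of small_last_c in the frame of lasting_rail between -0.051 and -0.029 m and x of small_last_c in the frame of lasting_rail between -0.001 and 0.021 m and z of small_last_c in the frame of lasting_rail between 0.095 and 0.105 m and angle between small_last_c's own z axis and vertical below 0.08 rad and angle between the x axis of small_last_c and the x axis of lasting_rail, either way round below 0.3 rad) or (horizontal distance between post_d and cement_tin between 0.125 and 0.205 m and y of small_last_d in the frame of lasting_rail between -0.051 and -0.029 m and x of small_last_d in the frame of lasting_rail between -0.001 and 0.021 m and z of small_last_d in the frame of lasting_rail between 0.095 and 0.105 m and angle between small_last_d's own z axis and vertical below 0.08 rad and angle between the x axis of small_last_d and the x axis of lasting_rail, either way round below 0.3 rad))), for 0.2 s.
3. the last that was third from the cement tin is seated on pin 3 counted from the stop plate (((horizontal distance between post_a and cement_tin between 0.205 and 0.285 m and y of small_last_a in the frame of lasting_rail between 0.029 and 0.051 m and x of small_last_a in the frame of lasting_rail between -0.001 and 0.021 m and z of small_last_a in the frame of lasting_rail between 0.095 and 0.105 m and angle between small_last_a's own z axis and vertical below 0.08 rad and angle between the x axis of small_last_a and the x axis of lasting_rail, either way round below 0.3 rad) or (horizontal distance between post_b and cement_tin between 0.205 and 0.285 m and y of small_last_b in the frame of lasting_rail between 0.029 and 0.051 m and x of small_last_b in the frame of lasting_rail between -0.001 and 0.021 m and z of small_last_b in the frame of lasting_rail between 0.095 and 0.105 m and angle between small_last_b's own z axis and vertical below 0.08 rad and angle between the x axis of small_last_b and the x axis of lasting_rail, either way round below 0.3 rad) or (horizontal distance between post_c and cement_tin between 0.205 and 0.285 m and y of small_last_c in the frame of lasting_rail between 0.029 and 0.051 m and x of small_last_c in the frame of lasting_rail between -0.001 and 0.021 m and z of small_last_c in the frame of lasting_rail between 0.095 and 0.105 m and angle between small_last_c's own z axis and vertical below 0.08 rad and angle between the x axis of small_last_c and the x axis of lasting_rail, either way round below 0.3 rad) or (horizontal distance between post_d and cement_tin between 0.205 and 0.285 m and y of small_last_d in the frame of lasting_rail between 0.029 and 0.051 m and x of small_last_d in the frame of lasting_rail between -0.001 and 0.021 m and z of small_last_d in the frame of lasting_rail between 0.095 and 0.105 m and angle between small_last_d's own z axis and vertical below 0.08 rad and angle between the x axis of small_last_d and the x axis of lasting_rail, either way round below 0.3 rad))), for 0.2 s.
4. the last that was fourth from the cement tin is seated on pin 4 counted from the stop plate (((horizontal distance between post_a and cement_tin between 0.285 and 0.4 m and y of small_last_a in the frame of lasting_rail between 0.109 and 0.131 m and x of small_last_a in the frame of lasting_rail between -0.001 and 0.021 m and z of small_last_a in the frame of lasting_rail between 0.095 and 0.105 m and angle between small_last_a's own z axis and vertical below 0.08 rad and angle between the x axis of small_last_a and the x axis of lasting_rail, either way round below 0.3 rad) or (horizontal distance between post_b and cement_tin between 0.285 and 0.4 m and y of small_last_b in the frame of lasting_rail between 0.109 and 0.131 m and x of small_last_b in the frame of lasting_rail between -0.001 and 0.021 m and z of small_last_b in the frame of lasting_rail between 0.095 and 0.105 m and angle between small_last_b's own z axis and vertical below 0.08 rad and angle between the x axis of small_last_b and the x axis of lasting_rail, either way round below 0.3 rad) or (horizontal distance between post_c and cement_tin between 0.285 and 0.4 m and y of small_last_c in the frame of lasting_rail between 0.109 and 0.131 m and x of small_last_c in the frame of lasting_rail between -0.001 and 0.021 m and z of small_last_c in the frame of lasting_rail between 0.095 and 0.105 m and angle between small_last_c's own z axis and vertical below 0.08 rad and angle between the x axis of small_last_c and the x axis of lasting_rail, either way round below 0.3 rad) or (horizontal distance between post_d and cement_tin between 0.285 and 0.4 m and y of small_last_d in the frame of lasting_rail between 0.109 and 0.131 m and x of small_last_d in the frame of lasting_rail between -0.001 and 0.021 m and z of small_last_d in the frame of lasting_rail between 0.095 and 0.105 m and angle between small_last_d's own z axis and vertical below 0.08 rad and angle between the x axis of small_last_d and the x axis of lasting_rail, either way round below 0.3 rad))), for 0.2 s.
At the end, for the whole second after the job is handed in: All four lasts rest on the rail in tin order from the stop plate, origins within 5 mm of saddle height and 11 mm of their places along and across it, upright within 0.08 rad, toes over the toe bar and square within 0.3 rad; the tin is within 30 mm of its start (((horizontal distance between post_a and cement_tin between 0 and 0.125 m and y of small_last_a in the frame of lasting_rail between -0.131 and -0.109 m) or (horizontal distance between post_b and cement_tin between 0 and 0.125 m and y of small_last_b in the frame of lasting_rail between -0.131 and -0.109 m) or (horizontal distance between post_c and cement_tin between 0 and 0.125 m and y of small_last_c in the frame of lasting_rail between -0.131 and -0.109 m) or (horizontal distance between post_d and cement_tin between 0 and 0.125 m and y of small_last_d in the frame of lasting_rail between -0.131 and -0.109 m)) and ((horizontal distance between post_a and cement_tin between 0.125 and 0.205 m and y of small_last_a in the frame of lasting_rail between -0.051 and -0.029 m) or (horizontal distance between post_b and cement_tin between 0.125 and 0.205 m and y of small_last_b in the frame of lasting_rail between -0.051 and -0.029 m) or (horizontal distance between post_c and cement_tin between 0.125 and 0.205 m and y of small_last_c in the frame of lasting_rail between -0.051 and -0.029 m) or (horizontal distance between post_d and cement_tin between 0.125 and 0.205 m and y of small_last_d in the frame of lasting_rail between -0.051 and -0.029 m)) and ((horizontal distance between post_a and cement_tin between 0.205 and 0.285 m and y of small_last_a in the frame of lasting_rail between 0.029 and 0.051 m) or (horizontal distance between post_b and cement_tin between 0.205 and 0.285 m and y of small_last_b in the frame of lasting_rail between 0.029 and 0.051 m) or (horizontal distance between post_c and cement_tin between 0.205 and 0.285 m and y of small_last_c in the frame of lasting_rail between 0.029 and 0.051 m) or (horizontal distance between post_d and cement_tin between 0.205 and 0.285 m and y of small_last_d in the frame of lasting_rail between 0.029 and 0.051 m)) and ((horizontal distance between post_a and cement_tin between 0.285 and 0.4 m and y of small_last_a in the frame of lasting_rail between 0.109 and 0.131 m) or (horizontal distance between post_b and cement_tin between 0.285 and 0.4 m and y of small_last_b in the frame of lasting_rail between 0.109 and 0.131 m) or (horizontal distance between post_c and cement_tin between 0.285 and 0.4 m and y of small_last_c in the frame of lasting_rail between 0.109 and 0.131 m) or (horizontal distance between post_d and cement_tin between 0.285 and 0.4 m and y of small_last_d in the frame of lasting_rail between 0.109 and 0.131 m)) and x of small_last_a in the frame of lasting_rail between -0.001 and 0.021 m and z of small_last_a in the frame of lasting_rail between 0.095 and 0.105 m and angle between each of small_last_a, small_last_b, small_last_c, small_last_d's own z axis and vertical below 0.08 rad and angle between the x axis of each of small_last_a, small_last_b, small_last_c, small_last_d and the x axis of lasting_rail, either way round below 0.3 rad and x of small_last_b in the frame of lasting_rail between -0.001 and 0.021 m and z of small_last_b in the frame of lasting_rail between 0.095 and 0.105 m and x of small_last_c in the frame of lasting_rail between -0.001 and 0.021 m and z of small_last_c in the frame of lasting_rail between 0.095 and 0.105 m and x of small_last_d in the frame of lasting_rail between -0.001 and 0.021 m and z of small_last_d in the frame of lasting_rail between 0.095 and 0.105 m and linear speed of each of small_last_a, small_last_b, small_last_c, small_last_d below 0.02 m/s and distance of cement_tin from where it was at the start of the episode below 0.03 m); the robot touches nothing.
It fails at once if the cement tin is pushed away or knocked over (distance of cement_tin from where it was at the start of the episode above 0.03 m or angle between cement_tin's own z axis and vertical above 0.4 rad).
It also fails if it takes over 99 s, if anything falls off the work surface, if the arm or the gripper's body presses on something with over 40 N, if the wrist force passes 120 N, or if a joint passes its speed limit or range.

## Working session

There is one attempt and no reset: what is moved stays moved. The work goes in short steps, Python scripts to look and compute and a tool call to move; the robot and the scene stay as the last step left them, time stands still between calls to the robot, and variables do not carry over. Pictures are saved under pics/ and viewed, at most 17 in all, crops included, and the job is handed in when it is done.

Besides the shell and the picture viewer there is one more tool, called after "Request:" as a command line: name --argument value ..., lists and objects as JSON in quotes. carry_out: Moves the arm, as the interface text tells. Its arguments: {"type":"object","properties":{"commands":{"type":"array","items":{"type":"object","properties":{"jaw":{"type":"number"},"translation":{"type":"array","items":{"type":"number"}},"spin":{"type":"number"}}}},"squeeze":{"type":"number"}},"required":["commands"]}

```bash
ls; mkdir -p pics
cat > h.py <<'E'
import numpy as np, cv2
from bench import r
def snap(n,f=None):
    p=r.snapshot(n)
    if f: cv2.imwrite('pics/'+f,p['pixels'])
    return p
def ray(p,uv,z):
    K=np.array(p['K']);T=np.array(p['extrinsics'])
    d=T[:3,:3]@np.linalg.solve(K,[uv[0],uv[1],1.]);o=T[:3,3]
    return o+d*(z-o[2])/d[2]
def proj(p,X):
    K=np.array(p['K']);T=np.array(p['extrinsics'])
    c=T[:3,:3].T@(np.asarray(X,float)-T[:3,3]);q=K@c
    return q[:2]/q[2]
E
python3 - <<'E'
from h import *
s=r.sense();print(s['tool_pos'],s['tcp_rot'],s['time'],s['ft_force'])
for n in('scene','top'):
    p=snap(n,n+'0.png');print(n,np.round(p['extrinsics'],3).tolist(),p['K'][0][0])
    for t in('small_last_a','post_a','lasting_rail','cement_tin'):
        print(t,[(np.round(d['xy'],1).tolist(),round(d['score'],2)) for d in r.landmark_of(p,t)])
E
```

```text
pics
[184.96875403 570.22018469 248.91756892] [-1.79891492e+02 -1.03756421e-02  1.62019883e+02] 0.0 [-0.32599163 -0.1879101  -0.21680387]
scene [[0.772, -0.457, 0.442, 52.344], [-0.636, -0.554, 0.537, -629.491], [-0.0, -0.696, -0.718, 878.815], [0.0, 0.0, 0.0, 1.0]] 433.971944224541
small_last_a [([348.5, 222.0], 0.91), ([424.3, 272.0], 0.86), ([290.6, 211.4], 0.79), ([263.6, 258.3], 0.67), ([292.3, 242.1], 0.62), ([322.5, 230.8], 0.61)]
post_a [([291.6, 268.6], 0.95), ([347.6, 242.0], 0.87), ([270.8, 284.9], 0.86), ([324.5, 257.8], 0.71)]
lasting_rail [([227.2, 198.8], 0.9)]
cement_tin [([238.4, 298.1], 0.79)]
top [[-0.024, -0.985, 0.169, 351.623], [-1.0, 0.024, 0.002, -56.639], [-0.006, -0.169, -0.986, 1211.052], [0.0, 0.0, 0.0, 1.0]] 434.1649263468586
small_last_a [([316.3, 252.9], 0.89), ([323.9, 190.1], 0.86), ([318.3, 217.9], 0.81), ([324.3, 159.5], 0.73), ([382.7, 132.1], 0.73), ([253.9, 181.8], 0.71)]
post_a [([324.8, 167.2], 0.96), ([325.5, 196.9], 0.85), ([322.1, 225.6], 0.74), ([314.4, 253.3], 0.51)]
lasting_rail [([196.3, 215.3], 0.9)]
cement_tin [([313.1, 280.4], 0.81)]
```

View pics/scene0.png

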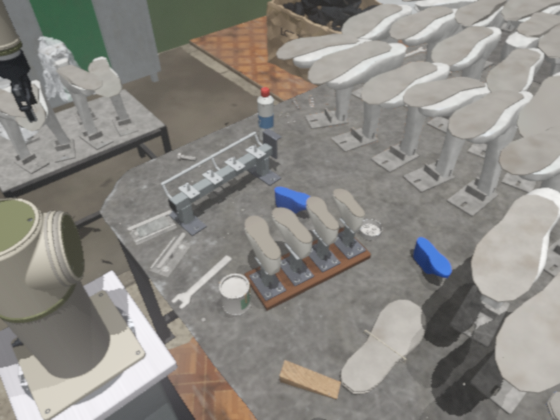

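View pics/top0.png

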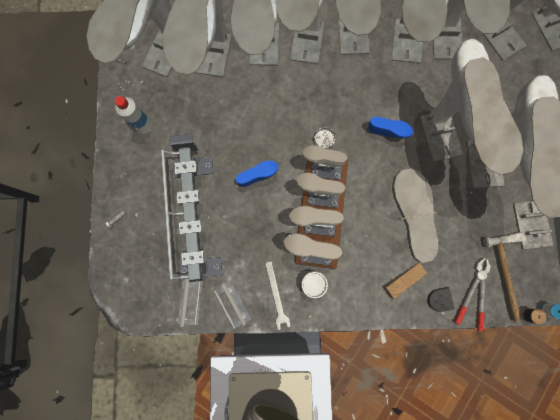

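The robot base is at the bottom of the top view. The cement tin is at top (314,284), at the near end of the post row, and the tacks are at (325,138), at the far end. The four white lasts with insoles are at about (312,247), (316,217), (320,187) and (324,156). The two blue lasts at (257,173) and (390,127), and the big lasts around the edge, are look-alikes. The rail is at (188,210), with its toe bar on the left and what looks like the stop plate at the far end, (181,141). I'll confirm this in an enlarged crop.

Run:
```python
import cv2
t=cv2.imread('pics/top0.png');s=cv2.imread('pics/scene0.png')
cv2.imwrite('pics/c1.png',cv2.resize(t[125:305,150:360],None,fx=3.3,fy=3.3,interpolation=cv2.INTER_CUBIC))
cv2.imwrite('pics/c2.png',cv2.resize(s[125:315,150:390],None,fx=3.1,fy=3.1,interpolation=cv2.INTER_CUBIC))
```

```text
(no output)
```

View pics/c1.png

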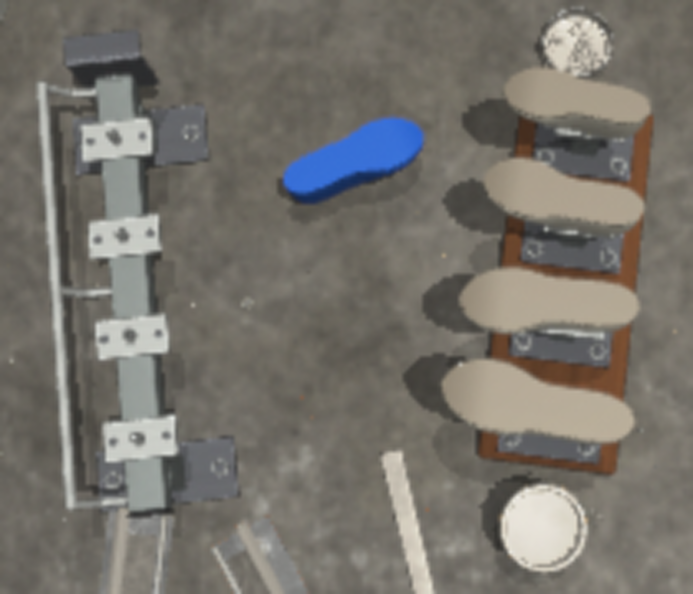

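View pics/c2.png

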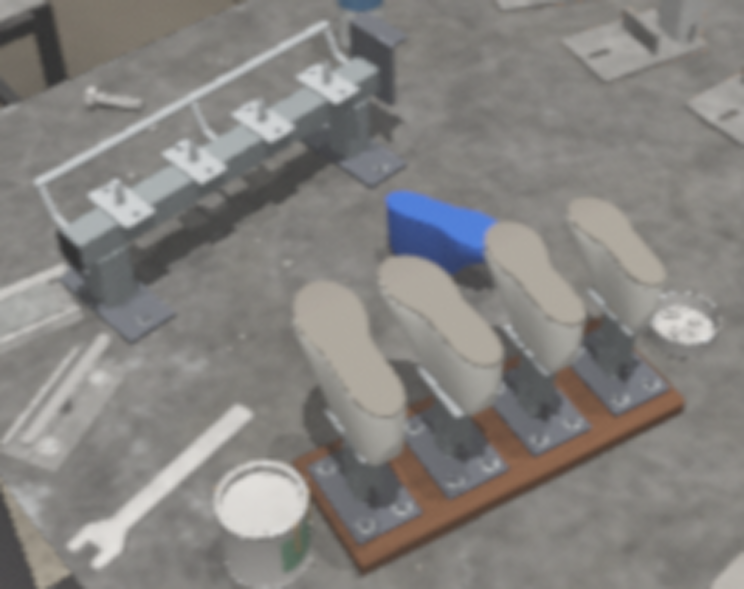

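The crops show the stop plate as the dark upright at the far rail end (c1 (103,50), c2 (375,55)). The near end has the black cap (c2 (70,250)). The tin stands beside the nearest post. Going by length, the order from the tin is probably d, c, b, a, with toes pointing left (+y). The blue last (c1 (355,160)) is not meant.

```bash
cat >> h.py <<'E'
def tri(ps,uvs):
    A=np.zeros((3,3));b=np.zeros(3);L=[]
    for p,uv in zip(ps,uvs):
        T=np.array(p['extrinsics']);d=T[:3,:3]@np.linalg.solve(np.array(p['K']),[uv[0],uv[1],1.]);d/=np.linalg.norm(d)
        M=np.eye(3)-np.outer(d,d);A+=M;b+=M@T[:3,3];L.append((M,T[:3,3]))
    X=np.linalg.solve(A,b);return X,[np.linalg.norm(M@(X-o)) for M,o in L]
E
python3 - <<'E'
from h import *
import pickle
from scipy.optimize import least_squares
T=snap('top');S=snap('scene')
# rail: pin tips clicked (z=124), in crops
pt=[np.array(q)/3.3+[150,125]-.35 for q in [(113,135),(123,236),(131,335),(138,438)]]
ps=[np.array(q)/3.1+[150,125]-.35 for q in [(324,70),(261,106),(196,147),(119,186)]]
for a,b in zip(pt,ps): X,e=tri([T,S],[a,b]);print('pin',X.round(1),np.round(e,1),ray(T,a,124).round(1),ray(S,b,124).round(1))
for p,n in((T,'t'),(S,'s')):
  hsv=cv2.cvtColor(p['pixels'],cv2.COLOR_BGR2HSV)
  for d in r.regions_of(p,'small_last_a'):
    m=d['pixels'];y,x=np.where(m)
    if m.sum()>6000: continue
    print(n,round(d['score'],2),np.round(d['xy'],1),m.sum(),[x.min(),x.max(),y.min(),y.max()],hsv[m].mean(0).round(0), np.percentile(hsv[m][:,1],[5,25,50,75,95]),np.percentile(hsv[m][:,2],[5,25,50,75,95]))
pickle.dump((T,S),open('ts.pkl','wb'))
E
```

```text
pin [647.4 209.4 114.2] [1.8 1.8] [646.3 206.2 124. ] [638.  199.3 124. ]
pin [566.3 198.7 118.3] [0.4 0.4] [565.6 197.2 124. ] [562.1 192.7 124. ]
pin [490.  191.6 115.2] [0.6 0.6] [488.3 189.9 124. ] [485.4 181.9 124. ]
pin [409.7 184.7 119.7] [0.5 0.5] [409.9 183.5 124. ] [407.2 180.4 124. ]
t 0.91 [309.  249.7] 1021 [np.int64(283), np.int64(342), np.int64(234), np.int64(260)] [ 20.  42. 170.] [32. 42. 42. 43. 47.] [118. 165. 181. 183. 185.]
t 0.87 [255.8 176.4] 629 [np.int64(236), np.int64(277), np.int64(161), np.int64(186)] [110. 180. 186.] [125.2 186.  188.  189.  192. ] [ 80. 178. 214. 215. 216.]
t 0.84 [323.8 155.1] 643 [np.int64(303), np.int64(346), np.int64(145), np.int64(166)] [ 20.  41. 149.] [26.  41.5 45.  46.  47. ] [ 97.1 133.5 164.  168.  169. ]
t 0.82 [315.5 217.8] 877 [np.int64(289), np.int64(343), np.int64(205), np.int64(225)] [ 19.  43. 165.] [29.  42.  43.  44.  49.8] [117.8 158.  177.  179.  180. ]
t 0.7 [322.8 184.9] 732 [np.int64(297), np.int64(344), np.int64(174), np.int64(196)] [ 19.  43. 158.] [27. 43. 44. 45. 48.] [103. 152. 172. 174. 175.]
t 0.57 [389.1 
[... 405 characters left out ...]
1.  20. 163.] [11. 13. 23. 24. 25.] [129. 152. 172. 175. 175.]
s 0.82 [349.1 207.9] 812 [np.int64(333), np.int64(364), np.int64(189), np.int64(230)] [ 21.  18. 156.] [10. 12. 19. 23. 25.] [126. 142. 159. 175. 176.]
s 0.78 [323.6 219.7] 909 [np.int64(306), np.int64(338), np.int64(197), np.int64(244)] [ 22.  18. 158.] [10. 11. 22. 23. 25.] [126.4 144.  163.  175.  175. ]
s 0.61 [290.5 199.1] 607 [np.int64(275), np.int64(308), np.int64(188), np.int64(213)] [111. 141. 168.] [ 99.6 137.  146.  157.  158. ] [110. 126. 166. 215. 216.]
s 0.57 [429.5 259.5] 852 [np.int64(414), np.int64(449), np.int64(237), np.int64(276)] [110. 166. 171.] [153. 165. 166. 168. 174.] [ 94.   106.75 210.5  218.   221.  ]
```

Run:
```python
from h import *
import pickle
T,S=pickle.load(open('ts.pkl','rb'))
def ins(p,roi,smin,vmin):
    h=cv2.cvtColor(p['pixels'],cv2.COLOR_BGR2HSV).astype(int)
    m=((h[...,1]>=smin)&(h[...,1]<80)&(h[...,2]>=vmin)).astype(np.uint8)
    q=np.zeros_like(m);x0,x1,y0,y1=roi;q[y0:y1,x0:x1]=m[y0:y1,x0:x1]
    n,l,st,c=cv2.connectedComponentsWithStats(q)
    k=1+np.argmax(st[1:,4]);return l==k,c[k],st[k]
RT=[(280,345,232,262),(285,347,203,230),(293,348,172,199),(299,350,143,168)]
RS=[(243,282,212,278),(270,313,205,260),(304,340,194,247),(331,366,186,233)]
for a,b in zip(RT,RS):
    m,c,st=ins(T,a,36,150);m2,c2,s2=ins(S,b,17,140)
    X,e=tri([T,S],[c,c2])
    for z in (155,165,175):
        pts=[]
    y,x=np.where(m);P=np.array([ray(T,(u,v),X[2]) for u,v in zip(x,y)])[:,:2]
    R=cv2.minAreaRect(P.astype(np.float32))
    y,x=np.where(m2);P2=np.array([ray(S,(u,v),X[2]) for u,v in zip(x,y)])[:,:2];R2=cv2.minAreaRect(P2.astype(np.float32))
    w,V=np.linalg.eigh(np.cov(P.T));w2,V2=np.linalg.eigh(np.cov(P2.T))
    f=lambda v:round(np.degrees(np.arctan2(v[1,1],v[0,1]))%180,1)
    print(c.round(1),st[4],c2.round(1),s2[4],X.round(1),np.round(e,1),[np.round(t,1) for t in R],[np.round(t,1) for t in R2],f(V),f(V2))
```

```text
[311.5 247. ] 886 [262.  236.3] 849 [ 425.4 -113.9  163.8] [0.4 0.4] [array([ 424. , -117.3]), array([137.9,  49.1]), np.float64(74.5)] [array([ 422.2, -113.3]), array([139.9,  51.8]), np.float64(70.1)] 76.1 76.3
[315.3 215.7] 727 [292.1 224.3] 648 [ 502.1 -126.1  160.2] [0.1 0.1] [array([ 503.7, -130.2]), array([126.9,  44.5]), np.float64(88.6)] [array([ 504.5, -125.7]), array([ 44.9, 130.7]), np.float64(0.7)] 86.2 87.2
[320.  183.5] 577 [322. 212.] 543 [ 582.  -140.4  159.9] [0.3 0.3] [array([ 580.7, -144.1]), array([113.8,  40.6]), np.float64(74.2)] [array([ 584.8, -135.9]), array([129.7,  48.2]), np.float64(83.9)] 76.4 76.0
[324.7 153.9] 436 [348.7 201.4] 434 [ 657.1 -154.6  159.1] [0.9 0.9] [array([ 659.2, -158.8]), array([100.9,  35. ]), np.float64(83.6)] [array([ 656.9, -155.9]), array([109.5,  40.1]), np.float64(81.4)] 79.2 79.0
```

```bash
cat >> h.py <<'E'
from scipy.optimize import fsolve
def plan(tgt,yaw,n,frm=None):
    "n equal rows bringing tool (pointing down) to tgt mm, yaw deg"
    s=r.sense();p=np.array(s['tool_pos']);y0=s['tcp_rot'][2]
    if frm is not None: p=np.array(frm[:3],float);y0=frm[3]
    d=(np.array(tgt)-p)/1000;dy=np.radians((yaw-y0+180)%360-180);sp=-dy/n
    M=np.zeros((2,2))
    for k in range(n):
        a=np.radians(y0)-sp*k;M+=np.array([[np.cos(a),np.sin(a)],[np.sin(a),-np.cos(a)]])
    t=np.linalg.solve(M,d[:2]);t=np.append(t,-d[2]/n)
    print('from',p.round(1),round(y0,2),'rows',n,'t',t.round(5),'spin',round(sp,5),'|t|',np.linalg.norm(t).round(4),'deg',np.degrees(sp).round(2))
E
python3 - <<'E'
from h import *
s=r.sense();print([np.round(s[k],2) for k in('tool_pos','tcp_rot','joint_pos')])
w=snap('wrist');E=np.array(w['extrinsics']);print(E.round(3),w['K'])
from scipy.spatial.transform import Rotation as R
Tt=np.eye(4);Tt[:3,:3]=R.from_euler('xyz',s['tcp_rot'],degrees=True).as_matrix();Tt[:3,3]=s['tool_pos']
print((np.linalg.inv(Tt)@E).round(3))
plan([500,200,400],96,16)
E
```

```text
[array([185.18, 570.71, 250.03]), array([180.  ,   0.  , 162.02]), array([67.13,  7.47, 85.27, -0.  , 87.26, -4.89])]
[[ 3.09000e-01  9.04000e-01  2.95000e-01  1.08090e+02]
 [ 9.51000e-01 -2.94000e-01 -9.60000e-02  5.94237e+02]
 [ 0.00000e+00  3.10000e-01 -9.51000e-01  3.73968e+02]
 [ 0.00000e+00  0.00000e+00  0.00000e+00  1.00000e+00]] [[316.58115482   0.         277.49097417]
 [  0.         316.58115482 209.77614915]
 [  0.           0.           1.        ]]
[[-1.00000e-03 -9.51000e-01 -3.10000e-01  8.05910e+01]
 [ 1.00000e+00 -1.00000e-03  0.00000e+00 -1.41300e+00]
 [-0.00000e+00 -3.10000e-01  9.51000e-01 -1.23935e+02]
 [ 0.00000e+00  0.00000e+00  0.00000e+00  1.00000e+00]]
from [185.2 570.7 250. ] 162.02 rows 16 t [-0.03214 -0.00041 -0.00937] spin 0.07202 |t| 0.0335 deg 4.13
```

Run:
```python
from h import *
plan([530,165,290],96,16)
```

```text
from [185.2 570.7 250. ] 162.02 rows 16 t [-0.03518 -0.00044 -0.0025 ] spin 0.07202 |t| 0.0353 deg 4.13
```

Request:
carry_out --commands '[{"translation":[-0.0352,-0.0004,-0.0025],"spin":0.072,"jaw":0.06},{"translation":[-0.0352,-0.0004,-0.0025],"spin":0.072,"jaw":0.06},{"translation":[-0.0352,-0.0004,-0.0025],"spin":0.072,"jaw":0.06},{"translation":[-0.0352,-0.0004,-0.0025],"spin":0.072,"jaw":0.06},{"translation":[-0.0352,-0.0004,-0.0025],"spin":0.072,"jaw":0.06},{"translation":[-0.0352,-0.0004,-0.0025],"spin":0.072,"jaw":0.06},{"translation":[-0.0352,-0.0004,-0.0025],"spin":0.072,"jaw":0.06},{"translation":[-0.0352,-0.0004,-0.0025],"spin":0.072,"jaw":0.06}]'

```text
time: 1.42
tool_pos: [419.3, 418.0, 270.1]
tcp_rot: [180.0, -0.0, 128.8]
ft_force: [0.9, 0.6, 0.8]
finger_gap: 60.2
grip_force: 0.0
```

Request:
carry_out --commands '[{"translation":[-0.0352,-0.0004,-0.0025],"spin":0.072},{"translation":[-0.0352,-0.0004,-0.0025],"spin":0.072},{"translation":[-0.0352,-0.0004,-0.0025],"spin":0.072},{"translation":[-0.0352,-0.0004,-0.0025],"spin":0.072},{"translation":[-0.0352,-0.0004,-0.0025],"spin":0.072},{"translation":[-0.0352,-0.0004,-0.0025],"spin":0.072},{"translation":[-0.0352,-0.0004,-0.0025],"spin":0.072},{"translation":[-0.0352,-0.0004,-0.0025],"spin":0.072}]'

```text
invalid input
```

Run:
```python
from h import *
import pickle
r.snapshot('wrist');w=snap('wrist','w1.png');pickle.dump(w,open('w1.pkl','wb'))
s=r.sense();print([np.round(s[k],2) for k in('time','tool_pos','tcp_rot','joint_pos','finger_gap')])
plan([550,-165,290],80,8)
plan([550,-165,290],80,11)
```

```text
[np.float64(1.52), array([421.66, 415.61, 270.59]), array([1.7994e+02, 1.1000e-01, 1.2857e+02]), array([39.69,  5.75, 84.98, -0.11, 89.21,  1.12]), np.float64(60.28)]
from [421.7 415.6 270.6] 128.57 rows 8 t [-0.07629 -0.00648 -0.00243] spin 0.10596 |t| 0.0766 deg 6.07
from [421.7 415.6 270.6] 128.57 rows 11 t [-0.05556 -0.00391 -0.00176] spin 0.07706 |t| 0.0557 deg 4.42
```

View pics/w1.png

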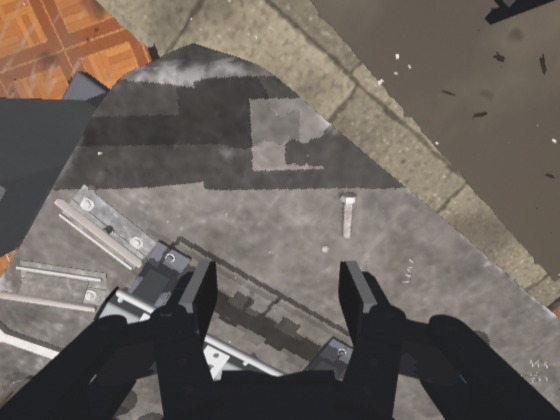

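The wrist camera sees the tool's +x side, and the gripper fills the rows below about 260. The rail is only partly visible, at (215,330). I'll stand further back from it, and every row needs a jaw value.

Run:
```python
from h import *
plan([525,100,290],96,8)
plan([525,100,290],96,9)
```

```text
from [421.7 415.6 270.6] 128.57 rows 8 t [-0.04182 -0.00454 -0.00243] spin 0.07105 |t| 0.0421 deg 4.07
from [421.7 415.6 270.6] 128.57 rows 9 t [-0.03719 -0.00388 -0.00216] spin 0.06316 |t| 0.0375 deg 3.62
```

Request:
carry_out --commands '[{"translation":[-0.041,-0.0045,-0.0024],"spin":0.071,"jaw":0.06},{"translation":[-0.041,-0.0045,-0.0024],"spin":0.071,"jaw":0.06},{"translation":[-0.041,-0.0045,-0.0024],"spin":0.071,"jaw":0.06},{"translation":[-0.041,-0.0045,-0.0024],"spin":0.071,"jaw":0.06},{"translation":[-0.041,-0.0045,-0.0024],"spin":0.071,"jaw":0.06},{"translation":[-0.041,-0.0045,-0.0024],"spin":0.071,"jaw":0.06},{"translation":[-0.041,-0.0045,-0.0024],"spin":0.071,"jaw":0.06},{"translation":[-0.041,-0.0045,-0.0024],"spin":0.071,"jaw":0.06}]'

```text
time: 2.18
tool_pos: [521.5, 109.1, 289.3]
tcp_rot: [180.0, -0.0, 96.3]
ft_force: [0.8, -0.3, -0.1]
finger_gap: 60.1
grip_force: 0.0
```

Run:
```python
from h import *
import pickle
for _ in range(3): r.snapshot('wrist')
w=snap('wrist','w2.png');pickle.dump(w,open('w2.pkl','wb'))
s=r.sense();print([np.round(s[k],2) for k in('time','tool_pos','tcp_rot','joint_pos','finger_gap')])
plan([550,-220,290],80,8)
```

```text
[np.float64(2.38), array([521.51, 109.86, 289.4 ]), array([ 1.7997e+02, -3.0000e-02,  9.6400e+01]), array([ 6.360e+00, -3.750e+00,  9.265e+01,  3.000e-02,  9.108e+01,
       -4.000e-02]), np.float64(60.08)]
from [521.5 109.9 289.4] 96.4 rows 8 t [-4.132e-02  4.130e-03 -7.000e-05] spin 0.03579 |t| 0.0415 deg 2.05
```

View pics/w2.png

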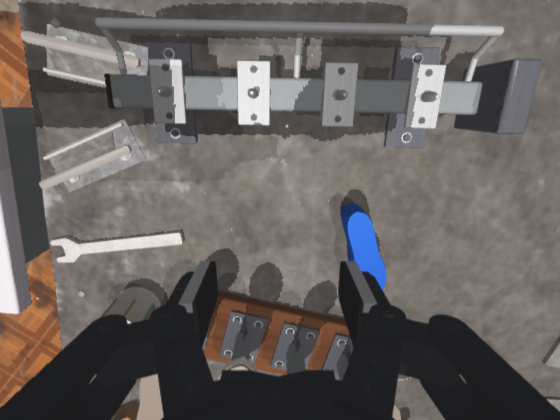

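The rail is in full view: pins at about (166,92), (253,92), (340,95) and (428,96), stop plate at right (515,95), toe bar along the top. Next I'll view the posts and measure both from enlarged crops.

Request:
carry_out --commands '[{"translation":[-0.041,0.0041,0],"spin":0.036,"jaw":0.06},{"translation":[-0.041,0.0041,0],"spin":0.036,"jaw":0.06},{"translation":[-0.041,0.0041,0],"spin":0.036,"jaw":0.06},{"translation":[-0.041,0.0041,0],"spin":0.036,"jaw":0.06},{"translation":[-0.041,0.0041,0],"spin":0.036,"jaw":0.06},{"translation":[-0.041,0.0041,0],"spin":0.036,"jaw":0.06},{"translation":[-0.041,0.0041,0],"spin":0.036,"jaw":0.06},{"translation":[-0.041,0.0041,0],"spin":0.036,"jaw":0.06}]'

```text
time: 3.05
tool_pos: [550.7, -216.5, 288.9]
tcp_rot: [180.0, -0.0, 80.1]
ft_force: [1.2, 0.9, 0.4]
finger_gap: 60.0
grip_force: 0.0
```

Run:
```python
from h import *
import pickle
for _ in range(3): r.snapshot('wrist')
w=snap('wrist');pickle.dump(w,open('w3.pkl','wb'))
s=r.sense();print([np.round(s[k],2) for k in('time','tool_pos','tcp_rot','joint_pos','finger_gap')])
a=pickle.load(open('w2.pkl','rb'))['pixels'][50:145,135:465]
z=lambda i:cv2.resize(i,(800,round(i.shape[0]*800/i.shape[1])),interpolation=cv2.INTER_CUBIC)
o=np.vstack([z(a),cv2.resize(w['pixels'][0:300,40:520],(576,360),interpolation=cv2.INTER_AREA) if 0 else np.pad(cv2.resize(w['pixels'][:300,:560],(670,359)),((0,0),(0,130),(0,0)))]);print(z(a).shape,o.shape)
cv2.imwrite('pics/cc.png',o)
```

```text
[np.float64(3.25), array([ 550.32, -216.16,  288.63]), array([-1.7996e+02, -6.0000e-02,  8.0030e+01]), array([-2.644e+01,  5.420e+00,  8.347e+01,  4.000e-02,  9.117e+01,
       -1.646e+01]), np.float64(60.15)]
(230, 800, 3) (589, 800, 3)
```

View pics/cc.png

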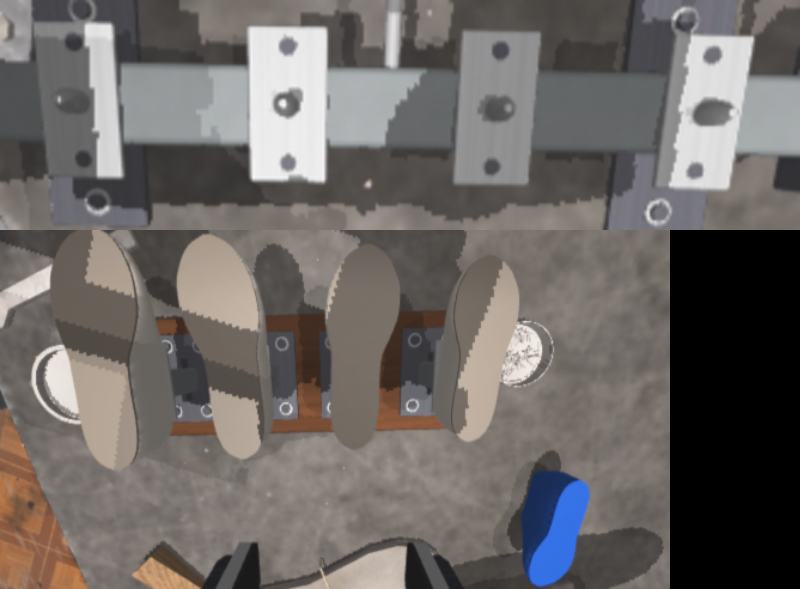

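```bash
cat > m.py <<'E'
from h import *
import pickle
w2=pickle.load(open('w2.pkl','rb'));w3=pickle.load(open('w3.pkl','rb'))
k=800/330
c=[((74,42),(83,159)),((288,46),(288,162)),((500,50),(491,166)),((713,54),(695,171))]
H=[[ray(w2,np.array(q)/k+[135-.3,50-.3],100)[:2] for q in p] for p in c]
C=np.array([np.mean(h,0) for h in H]);print('saddles',C.round(1).tolist(),np.linalg.norm(np.diff(C,axis=0),axis=1).round(1))
print('hole dirs',[round(float(np.degrees(np.arctan2(*(h[0]-h[1])[::-1]))),1) for h in H])
tips=[(72,100),(287,100),(496,106),(714,113)]
k3=670/560
P=lambda q,z:ray(w3,np.array([q[0]/k3,(q[1]-230)/k3])-.1,z)[:2].round(1).tolist()
for q in [(165,347),(178,411),(197,347),(207,410),(282,343),(286,408),(327,343),(333,408),(414,340),(413,405)]: print('screw',q,P(q,26))
for n,h,t,e in [('1',169.5,(93,231),(118,468)),('2',166.5,(207,234),(243,459)),('3',163.5,(367,245),(354,447)),('4',160.5,(492,257),(470,440))]:
    a,b=np.array(P(t,h)),np.array(P(e,h));print(n,a,b,np.linalg.norm(a-b).round(1),np.degrees(np.arctan2(*(a-b)[::-1])).round(1))
for d in r.landmark_of(r.snapshot('wrist'),'post_a'): print(d['score'],d['xy'],ray(w3,d['xy'],18).round(1))
E
python3 m.py
```

```text
saddles [[408.6, 188.2], [488.5, 195.6], [567.8, 202.7], [647.8, 209.8]] [80.2 79.7 80.3]
hole dirs [94.7, 94.9, 94.9, 95.1]
screw (165, 347) [405.7, -102.5]
screw (178, 411) [399.7, -163.5]
screw (197, 347) [436.1, -108.0]
screw (207, 410) [428.9, -167.7]
screw (282, 343) [517.4, -118.8]
screw (286, 408) [508.0, -179.8]
screw (327, 343) [559.9, -126.4]
screw (333, 408) [554.8, -188.2]
screw (414, 340) [642.3, -138.4]
screw (413, 405) [634.6, -199.4]
1 [443.6 -51.2] [ 409.5 -184.2] 137.3 75.6
2 [504.8 -62.8] [ 492.4 -193.5] 131.3 84.6
3 [593.1 -83.4] [ 567.  -199.2] 118.7 77.3
4 [ 664.7 -101.7] [ 644.9 -208.9] 109.0 79.5
0.58 [356.2, 120.8] [ 652.5 -173.    18. ]
0.57 [157.0, 127.6] [ 414.7 -138.6   18. ]
0.56 [222.3, 122.1] [ 493.9 -146.2   18. ]
```

Measured values:

| Item | Value |
|---|---|
| Pin 1 | (647.8, 209.8) |
| Pin 2 | (567.8, 202.7) |
| Pin 3 | (488.5, 195.6) |
| Pin 4 | (408.6, 188.2) |
| Pin spacing | 79.7–80.3 mm (given: 80) |
| Rail x direction | about 95° |
| Post axes, from the tin | (416,-137), (495,-149), (574,-160), (654,-171) |
| Insole lengths, from the tin | ≥137 (cut off), 131, 119, 109 mm, so d, c, b, a |

The heel distances also scale consistently with last size. I'll start with last 1.

Run:
```python
from h import *
plan([420,-127.5,232],77,5)
```

```text
from [ 550.5 -214.8  289. ] 80.15 rows 5 t [ 0.0121  -0.02898  0.01139] spin 0.011 |t| 0.0334 deg 0.63
```

Request:
carry_out --commands '[{"translation":[0.0121,-0.029,0.0114],"spin":0.011,"jaw":0.062},{"translation":[0.0121,-0.029,0.0114],"spin":0.011,"jaw":0.062},{"translation":[0.0121,-0.029,0.0114],"spin":0.011,"jaw":0.062},{"translation":[0.0121,-0.029,0.0114],"spin":0.011,"jaw":0.062},{"translation":[0.0121,-0.029,0.0114],"spin":0.011,"jaw":0.062},{"translation":[0,0,0],"spin":0,"jaw":0.062},{"translation":[0,0,0],"spin":0,"jaw":0.062},{"translation":[0,0,0],"spin":0,"jaw":0.062}]'

```text
time: 4.02
tool_pos: [420.5, -128.3, 233.2]
tcp_rot: [179.9, 0.0, 77.0]
ft_force: [-0.4, 0.0, -0.6]
finger_gap: 62.1
grip_force: 0.0
```

Run:
```python
from h import *
w=snap('wrist','w4.png')
plan([420,-127.5,140],77,5)
```

```text
from [ 421.  -128.9  233.6] 76.95 rows 5 t [ 0.00023 -0.00025  0.01873] spin -0.00019 |t| 0.0187 deg -0.01
```

View pics/w4.png

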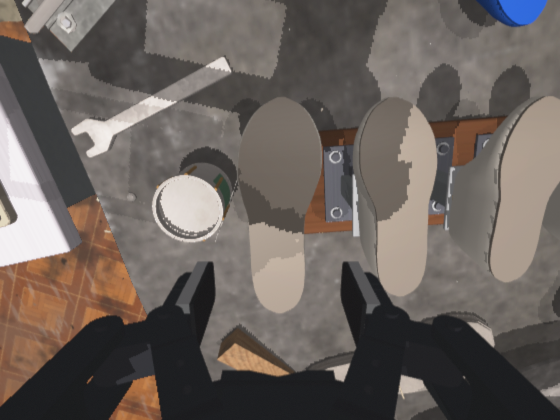

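The last is centred between the fingers (insole columns 240–320, heel at row 312) and parallel to them. The heel is 56 mm behind the TCP, against about 57 expected. I'll descend and grip.

Request:
carry_out --commands '[{"translation":[0,0,0.0187],"spin":0,"jaw":0.062},{"translation":[0,0,0.0187],"spin":0,"jaw":0.062},{"translation":[0,0,0.0187],"spin":0,"jaw":0.062},{"translation":[0,0,0.0187],"spin":0,"jaw":0.062},{"translation":[0,0,0.0187],"spin":0,"jaw":0.062},{"translation":[0,0,0],"spin":0,"jaw":0.03},{"translation":[0,0,0],"spin":0,"jaw":0.02},{"translation":[0,0,0],"spin":0,"jaw":0.02}]' --squeeze 60

```text
time: 4.73
tool_pos: [420.6, -129.6, 140.1]
tcp_rot: [179.9, 0.0, 76.8]
ft_force: [0.3, -0.2, -1.3]
finger_gap: 39.7
grip_force: 60.3
```

Run:
```python
from h import *
print(r.sense()['grip_force'],r.sense()['finger_gap'])
plan([420,-127.5,250],77,5)
# pin1 + 10mm toe dir 95deg
plan([647.8-.9,209.8+10,240],95,10,[420,-127.5,250,77])
plan([647.8-.9,209.8+10,240],95,11,[420,-127.5,250,77])
```

```text
60.29274602580699 39.67833898871103
from [ 420.6 -129.6  140.1] 76.83 rows 5 t [ 0.00039 -0.00022 -0.02199] spin -0.00059 |t| 0.022 deg -0.03
from [ 420.  -127.5  250. ] 77 rows 10 t [0.03669 0.01972 0.001  ] spin -0.03142 |t| 0.0417 deg -1.8
from [ 420.  -127.5  250. ] 77 rows 11 t [0.03333 0.01798 0.00091] spin -0.02856 |t| 0.0379 deg -1.64
```

Gripped at 39.7 mm, which fits last d (38). Lifting and carrying to pin 1.

Run:
```python
from h import *
plan([646.9,218.5,235],95,11,[420.5,-129.2,250,76.9])
plan([646.9,218.5,235],95,12,[420.5,-129.2,250,76.9])
```

```text
from [ 420.5 -129.2  250. ] 76.9 rows 11 t [0.03338 0.0179  0.00136] spin -0.02872 |t| 0.0379 deg -1.65
from [ 420.5 -129.2  250. ] 76.9 rows 12 t [0.03058 0.01644 0.00125] spin -0.02633 |t| 0.0347 deg -1.51
```

Request:
carry_out --commands '[{"translation":[0,0,-0.0275],"spin":0,"jaw":0.02},{"translation":[0,0,-0.0275],"spin":0,"jaw":0.02},{"translation":[0,0,-0.0275],"spin":0,"jaw":0.02},{"translation":[0,0,-0.0275],"spin":0,"jaw":0.02},{"translation":[0,0,0],"spin":0,"jaw":0.02},{"translation":[0,0,0],"spin":0,"jaw":0.02},{"translation":[0,0,0],"spin":0,"jaw":0.02},{"translation":[0,0,0],"spin":0,"jaw":0.02}]'

```text
time: 5.4
tool_pos: [419.1, -129.0, 247.7]
tcp_rot: [-179.9, -0.0, 76.8]
ft_force: [-0.5, -0.1, -2.1]
finger_gap: 39.4
grip_force: 61.1
```

Request:
carry_out --commands '[{"translation":[0.0306,0.0164,0.0012],"spin":-0.0265,"jaw":0.02},{"translation":[0.0306,0.0164,0.0012],"spin":-0.0265,"jaw":0.02},{"translation":[0.0306,0.0164,0.0012],"spin":-0.0265,"jaw":0.02},{"translation":[0.0306,0.0164,0.0012],"spin":-0.0265,"jaw":0.02},{"translation":[0.0306,0.0164,0.0012],"spin":-0.0265,"jaw":0.02},{"translation":[0.0306,0.0164,0.0012],"spin":-0.0265,"jaw":0.02},{"translation":[0.0306,0.0164,0.0012],"spin":-0.0265,"jaw":0.02},{"translation":[0.0306,0.0164,0.0012],"spin":-0.0265,"jaw":0.02}]'

```text
time: 6.07
tool_pos: [582.6, 96.4, 237.0]
tcp_rot: [-179.8, 0.0, 89.0]
ft_force: [0.7, -0.1, -2.0]
finger_gap: 39.2
grip_force: 61.2
```

Request:
carry_out --commands '[{"translation":[0.0306,0.0164,0.0012],"spin":-0.0265,"jaw":0.02},{"translation":[0.0306,0.0164,0.0012],"spin":-0.0265,"jaw":0.02},{"translation":[0.0306,0.0164,0.0012],"spin":-0.0265,"jaw":0.02},{"translation":[0.0306,0.0164,0.0012],"spin":-0.0265,"jaw":0.02},{"translation":[0,0,0],"spin":0,"jaw":0.02},{"translation":[0,0,0],"spin":0,"jaw":0.02},{"translation":[0,0,0],"spin":0,"jaw":0.02},{"translation":[0,0,0],"spin":0,"jaw":0.02}]'

```text
time: 6.73
tool_pos: [645.1, 217.7, 233.5]
tcp_rot: [-179.9, 0.0, 95.0]
ft_force: [0.4, -0.2, -2.3]
finger_gap: 39.1
grip_force: 61.4
```

Run:
```python
from h import *
import cv2
for _ in range(4):
    w=snap('wrist');print(r.sense()['tool_pos'].round(1),round(r.sense()['tcp_rot'][2],2))
S=snap('scene')
a=S['pixels'][100:240,140:320]
cv2.imwrite('pics/p1.png',np.hstack([cv2.resize(w['pixels'],(480,360)),cv2.resize(a,(320,249)) if 0 else np.pad(cv2.resize(a,(320,249),interpolation=cv2.INTER_CUBIC),((0,111),(0,0),(0,0)))]))
plan([646.9,218.5,140],95,4)
```

```text
[645.3 217.5 234.1] 94.97
[645.4 217.5 234.5] 94.96
[645.5 217.5 234.7] 94.96
[645.6 217.7 234.8] 94.97
from [645.6 217.8 234.9] 94.98 rows 4 t [0.00014 0.00033 0.02371] spin -0.00011 |t| 0.0237 deg -0.01
```

View pics/p1.png

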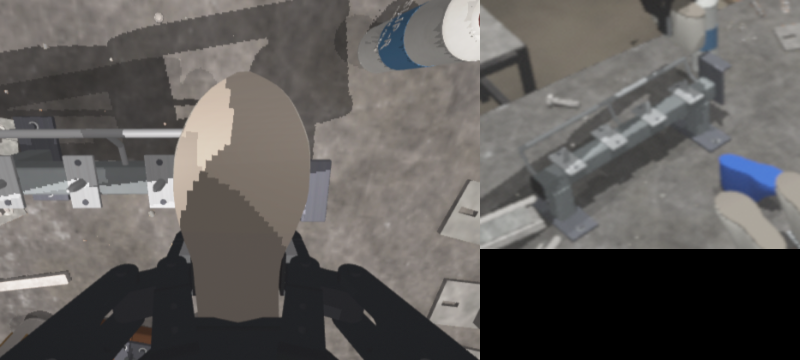

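The last is held upright, centred at about col 242, over the far saddle beside the stop plate (315,190). The bottle at (430,35) is clear of it. I'll cross-check the calibration on the two visible saddles, then go down.

Run:
```python
from h import *
w=snap('wrist')
for X in ([488.5,195.6,100],[408.6,188.2,100]): print(proj(w,X)*480/560)
k=560/480
for q in ((82.5,183),(5,182)): print(ray(w,np.array(q)*k,100).round(1))
plan([646.9,218.5,140],95,4)
```

```text
[ 81.81170167 182.5875028 ]
[  2.20174717 183.0679834 ]
[489.2 195.2 100. ]
[411.6 189.6 100. ]
from [645.6 218.  234.8] 94.99 rows 4 t [0.0001  0.00033 0.0237 ] spin -6e-05 |t| 0.0237 deg -0.0
```

Request:
carry_out --commands '[{"translation":[0.0003,0.0013,0.018],"spin":0,"jaw":0.02},{"translation":[0,0,0.018],"spin":0,"jaw":0.02},{"translation":[0,0,0.018],"spin":0,"jaw":0.02},{"translation":[0,0,0.017],"spin":0,"jaw":0.02},{"translation":[0,0,0.003],"spin":0,"jaw":0.02},{"translation":[0,0,0.003],"spin":0,"jaw":0.02},{"translation":[0,0,0.003],"spin":0,"jaw":0.02},{"translation":[0,0,0],"spin":0,"jaw":0.02}]'

```text
time: 7.7
tool_pos: [647.3, 219.1, 155.2]
tcp_rot: [179.9, -0.0, 95.0]
ft_force: [0.0, -0.1, -2.4]
finger_gap: 39.4
grip_force: 61.4
```

No contact force, and the pin is in the bore. Lowering fully.

Request:
carry_out --commands '[{"translation":[0,0,0.003],"spin":0,"jaw":0.02},{"translation":[0,0,0.003],"spin":0,"jaw":0.02},{"translation":[0,0,0.003],"spin":0,"jaw":0.02},{"translation":[0,0,0.003],"spin":0,"jaw":0.02},{"translation":[0,0,0.002],"spin":0,"jaw":0.02},{"translation":[0,0,0],"spin":0,"jaw":0.02},{"translation":[0,0,0],"spin":0,"jaw":0.02},{"translation":[0,0,0],"spin":0,"jaw":0.02}]'

```text
time: 8.37
tool_pos: [646.8, 218.9, 140.3]
tcp_rot: [-180.0, 0.0, 95.0]
ft_force: [0.2, -0.8, -1.7]
finger_gap: 39.4
grip_force: 61.5
```

Request:
carry_out --commands '[{"translation":[0,0,0.001],"spin":0,"jaw":0.02},{"translation":[0,0,0],"spin":0,"jaw":0.02},{"translation":[0,0,0],"spin":0,"jaw":0.058},{"translation":[0,0,0],"spin":0,"jaw":0.058},{"translation":[0,0,0],"spin":0,"jaw":0.058},{"translation":[0,0,-0.025],"spin":0,"jaw":0.058},{"translation":[0,0,-0.035],"spin":0,"jaw":0.058},{"translation":[0,0,-0.035],"spin":0,"jaw":0.058}]'

```text
time: 9.03
tool_pos: [645.7, 219.0, 233.5]
tcp_rot: [-179.8, 0.0, 95.1]
ft_force: [0.6, 0.9, 0.9]
finger_gap: 57.7
grip_force: 0.0
```

Run:
```python
from h import *
w=snap('wrist','p2.png')
h=np.array([495.9,-138.6])
plan([496,-139,232],86,10);plan([496,-139,232],86,11)
```

```text
from [649.3 220.  244.6] 95.06 rows 10 t [-0.03567 -0.01596  0.00126] spin 0.01581 |t| 0.0391 deg 0.91
from [649.3 220.  244.6] 95.06 rows 11 t [-0.03244 -0.01449  0.00115] spin 0.01438 |t| 0.0355 deg 0.82
```

View pics/p2.png

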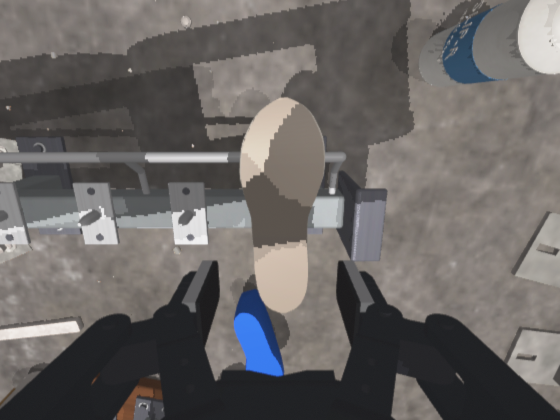

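Last d sits squarely on pin 1, with its toe over the bar at (285,110), next to the stop plate. Next is last 2.

Run:
```python
from h import *
plan([496,-139,235],86,11);s=r.sense();print(s['joint_pos'])
```

```text
from [649.3 220.  244.6] 95.06 rows 11 t [-0.03244 -0.01449  0.00087] spin 0.01438 |t| 0.0355 deg 0.82
[1.44286451e+01 2.03227380e+01 7.09136213e+01 1.14936281e-02
 8.81842892e+01 9.36810617e+00]
```

Request:
carry_out --commands '[{"translation":[-0.0324,-0.0145,0],"spin":0.0144,"jaw":0.06},{"translation":[-0.0324,-0.0145,0],"spin":0.0144,"jaw":0.06},{"translation":[-0.0324,-0.0145,0],"spin":0.0144,"jaw":0.06},{"translation":[-0.0324,-0.0145,0],"spin":0.0144,"jaw":0.06},{"translation":[-0.0324,-0.0145,0],"spin":0.0144,"jaw":0.06},{"translation":[-0.0324,-0.0145,0],"spin":0.0144,"jaw":0.06},{"translation":[-0.0324,-0.0145,0],"spin":0.0144,"jaw":0.06},{"translation":[-0.0324,-0.0145,0],"spin":0.0144,"jaw":0.06}]'

```text
time: 9.75
tool_pos: [540.0, -45.4, 234.4]
tcp_rot: [179.9, -0.0, 88.4]
ft_force: [1.2, -0.4, 0.3]
finger_gap: 59.7
grip_force: 0.0
```

Request:
carry_out --commands '[{"translation":[-0.0324,-0.0145,0],"spin":0.0144,"jaw":0.06},{"translation":[-0.0324,-0.0145,0],"spin":0.0144,"jaw":0.06},{"translation":[-0.0324,-0.0145,0],"spin":0.0144,"jaw":0.06},{"translation":[0,0,0],"spin":0,"jaw":0.06},{"translation":[0,0,0],"spin":0,"jaw":0.06},{"translation":[0,0,0],"spin":0,"jaw":0.06},{"translation":[0,0,0],"spin":0,"jaw":0.06},{"translation":[0,0,0],"spin":0,"jaw":0.06}]'

```text
time: 10.42
tool_pos: [493.7, -138.3, 234.2]
tcp_rot: [180.0, -0.0, 86.1]
ft_force: [-0.3, 0.0, 0.0]
finger_gap: 60.1
grip_force: 0.0
```

Run:
```python
from h import *
w=snap('wrist','p3.png')
plan([496,-139,140],86,5)
```

```text
from [ 493.7 -138.3  234.2] 86.08 rows 5 t [-0.0001   0.00047  0.01884] spin 0.00027 |t| 0.0188 deg 0.02
```

View pics/p3.png

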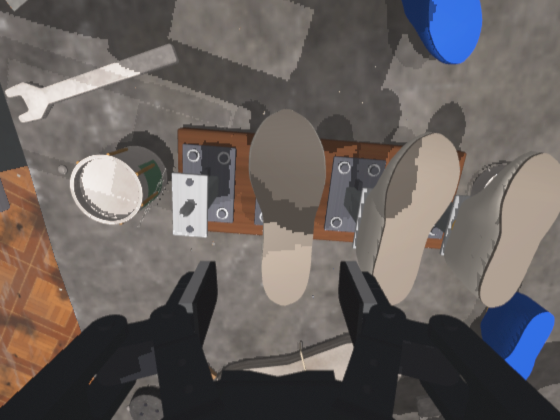

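Run:
```python
from h import *
w=snap('wrist');print(ray(w,(189.5,207.5),100).round(1), [ray(w,q,166.5).round(1).tolist() for q in ((287,110),(286,304),(263,262),(313,262),(263,240),(317,240))])
plan([498.5,-139,140],86,5)
```

```text
[ 417.  -136.7  100. ] [[503.2, -62.2, 166.5], [494.7, -192.5, 166.5], [481.2, -158.5, 166.5], [514.8, -160.8, 166.5], [482.6, -142.5, 166.5], [518.0, -144.9, 166.5]]
from [ 493.7 -138.4  234.2] 86.07 rows 5 t [-5.000e-05  9.700e-04  1.884e-02] spin 0.00026 |t| 0.0189 deg 0.01
```

Last c is slightly right of finger centre (waist centre x≈500, width 34–35 mm), so I'll shift by 6 mm and grip.

Request:
carry_out --commands '[{"translation":[0,0.0055,0.004],"spin":0,"jaw":0.06},{"translation":[0,0,0.0225],"spin":0,"jaw":0.06},{"translation":[0,0,0.0225],"spin":0,"jaw":0.06},{"translation":[0,0,0.0225],"spin":0,"jaw":0.06},{"translation":[0,0,0.0225],"spin":0,"jaw":0.06},{"translation":[0,0,0],"spin":0,"jaw":0.06},{"translation":[0,0,0],"spin":0,"jaw":0.02},{"translation":[0,0,0],"spin":0,"jaw":0.02}]'

```text
time: 11.18
tool_pos: [499.5, -139.8, 141.4]
tcp_rot: [179.9, 0.0, 86.0]
ft_force: [-4.2, 2.2, 0.2]
finger_gap: 36.9
grip_force: 32.8
```

Request:
carry_out --commands '[{"translation":[0,0,0],"spin":0,"jaw":0.02},{"translation":[0,0,-0.01],"spin":0,"jaw":0.02},{"translation":[0,0,-0.025],"spin":0,"jaw":0.02},{"translation":[0,0,-0.025],"spin":0,"jaw":0.02},{"translation":[0,0,-0.025],"spin":0,"jaw":0.02},{"translation":[0,0,-0.015],"spin":0,"jaw":0.02},{"translation":[0,0,0],"spin":0,"jaw":0.02},{"translation":[0,0,0],"spin":0,"jaw":0.02}]'

```text
time: 11.85
tool_pos: [499.5, -140.2, 242.1]
tcp_rot: [179.8, 0.1, 86.0]
ft_force: [-0.4, -0.1, -4.1]
finger_gap: 36.3
grip_force: 60.9
```

Run:
```python
from h import *
for _ in range(3): w=snap('wrist')
plan([567.8-.8,202.7+9.5,235],95,10)
plan([567.8-.8,202.7+9.5,235],95,11)
```

```text
from [ 497.8 -139.5  238.6] 85.96 rows 10 t [0.0352  0.00694 0.00036] spin -0.01577 |t| 0.0359 deg -0.9
from [ 497.8 -139.5  238.6] 85.96 rows 11 t [0.032   0.00634 0.00033] spin -0.01434 |t| 0.0326 deg -0.82
```

Request:
carry_out --commands '[{"translation":[0.0352,0.0069,0],"spin":-0.0158,"jaw":0.02},{"translation":[0.0352,0.0069,0],"spin":-0.0158,"jaw":0.02},{"translation":[0.0352,0.0069,0],"spin":-0.0158,"jaw":0.02},{"translation":[0.0352,0.0069,0],"spin":-0.0158,"jaw":0.02},{"translation":[0.0352,0.0069,0],"spin":-0.0158,"jaw":0.02},{"translation":[0.0352,0.0069,0],"spin":-0.0158,"jaw":0.02},{"translation":[0.0352,0.0069,0],"spin":-0.0158,"jaw":0.02},{"translation":[0.0352,0.0069,0],"spin":-0.0158,"jaw":0.02}]'

```text
time: 12.67
tool_pos: [557.2, 142.4, 238.3]
tcp_rot: [-179.8, 0.0, 93.3]
ft_force: [0.7, -1.6, -4.3]
finger_gap: 36.5
grip_force: 60.8
```

Request:
carry_out --commands '[{"translation":[0.0352,0.0069,0],"spin":-0.0158,"jaw":0.02},{"translation":[0.0352,0.0069,0],"spin":-0.0158,"jaw":0.02},{"translation":[0,0,0],"spin":0,"jaw":0.02},{"translation":[0,0,0],"spin":0,"jaw":0.02},{"translation":[0,0,0],"spin":0,"jaw":0.02},{"translation":[0,0,0],"spin":0,"jaw":0.02},{"translation":[0,0,0],"spin":0,"jaw":0.02},{"translation":[0,0,0],"spin":0,"jaw":0.02}]'

```text
time: 13.33
tool_pos: [567.5, 210.7, 240.2]
tcp_rot: [-180.0, 0.0, 94.9]
ft_force: [0.4, 0.1, -3.6]
finger_gap: 36.2
grip_force: 61.3
```

Run:
```python
from h import *
for _ in range(3): w=snap('wrist','q2.png')
plan([567.0,212,140.5],95,4)
```

```text
from [567.5 211.2 240.5] 94.95 rows 4 t [ 0.00022 -0.00011  0.025  ] spin -0.0002 |t| 0.025 deg -0.01
```

Request:
carry_out --commands '[{"translation":[0.0008,-0.0004,0.019],"spin":0,"jaw":0.02},{"translation":[0,0,0.019],"spin":0,"jaw":0.02},{"translation":[0,0,0.019],"spin":0,"jaw":0.02},{"translation":[0,0,0.019],"spin":0,"jaw":0.02},{"translation":[0,0,0.003],"spin":0,"jaw":0.02},{"translation":[0,0,0.003],"spin":0,"jaw":0.02},{"translation":[0,0,0.003],"spin":0,"jaw":0.02},{"translation":[0,0,0],"spin":0,"jaw":0.02}]'

```text
time: 14.15
tool_pos: [567.5, 212.7, 156.2]
tcp_rot: [179.9, -0.0, 95.0]
ft_force: [-0.1, 0.8, -3.7]
finger_gap: 36.4
grip_force: 61.3
```

Request:
carry_out --commands '[{"translation":[0,0,0.003],"spin":0,"jaw":0.02},{"translation":[0,0,0.003],"spin":0,"jaw":0.02},{"translation":[0,0,0.003],"spin":0,"jaw":0.02},{"translation":[0,0,0.003],"spin":0,"jaw":0.02},{"translation":[0,0,0.002],"spin":0,"jaw":0.02},{"translation":[0,0,0],"spin":0,"jaw":0.02},{"translation":[0,0,0],"spin":0,"jaw":0.02},{"translation":[0,0,0],"spin":0,"jaw":0.02}]'

```text
time: 14.82
tool_pos: [567.0, 212.7, 141.6]
tcp_rot: [180.0, -0.0, 95.0]
ft_force: [-1.2, 0.8, 0.5]
finger_gap: 37.0
grip_force: 61.7
```

Request:
carry_out --commands '[{"translation":[0,0,0.0005],"spin":0,"jaw":0.02},{"translation":[0,0,0],"spin":0,"jaw":0.057},{"translation":[0,0,0],"spin":0,"jaw":0.057},{"translation":[0,0,0],"spin":0,"jaw":0.057},{"translation":[0,0,-0.025],"spin":0,"jaw":0.057},{"translation":[0,0,-0.035],"spin":0,"jaw":0.057},{"translation":[0,0,-0.036],"spin":0,"jaw":0.057},{"translation":[0,0,0],"spin":0,"jaw":0.057}]'

```text
time: 15.48
tool_pos: [570.5, 213.7, 246.1]
tcp_rot: [179.3, -0.1, 95.0]
ft_force: [1.4, 0.6, 1.9]
finger_gap: 56.7
grip_force: 0.0
```

Run:
```python
from h import *
for _ in range(3): w=snap('wrist','p4.png')
plan([577.5,-150,237],78,10)
```

```text
from [567.4 212.7 237.4] 95.02 rows 10 t [-3.632e-02  2.690e-03  4.000e-05] spin 0.0297 |t| 0.0364 deg 1.7
```

View pics/p4.png

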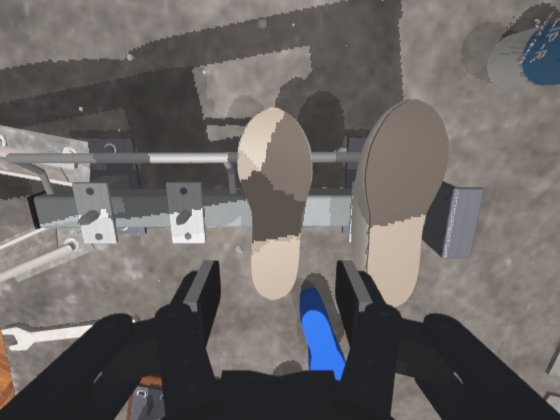

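Last c is seated squarely on pin 2, at (275,205), beside last d at (403,200). Next is last 3.

Request:
carry_out --commands '[{"translation":[-0.0363,0.0027,0],"spin":0.0297,"jaw":0.058},{"translation":[-0.0363,0.0027,0],"spin":0.0297,"jaw":0.058},{"translation":[-0.0363,0.0027,0],"spin":0.0297,"jaw":0.058},{"translation":[-0.0363,0.0027,0],"spin":0.0297,"jaw":0.058},{"translation":[-0.0363,0.0027,0],"spin":0.0297,"jaw":0.058},{"translation":[-0.0363,0.0027,0],"spin":0.0297,"jaw":0.058},{"translation":[-0.0363,0.0027,0],"spin":0.0297,"jaw":0.058},{"translation":[-0.0363,0.0027,0],"spin":0.0297,"jaw":0.058}]'

```text
time: 16.3
tool_pos: [582.6, -79.0, 234.6]
tcp_rot: [-179.8, -0.0, 81.3]
ft_force: [0.2, 0.2, -0.0]
finger_gap: 58.1
grip_force: 0.0
```

Request:
carry_out --commands '[{"translation":[-0.0363,0.0027,0],"spin":0.0297,"jaw":0.058},{"translation":[-0.0363,0.0027,0],"spin":0.0297,"jaw":0.058},{"translation":[0,0,0],"spin":0,"jaw":0.058},{"translation":[0,0,0],"spin":0,"jaw":0.058},{"translation":[0,0,0],"spin":0,"jaw":0.058},{"translation":[0,0,0],"spin":0,"jaw":0.058},{"translation":[0,0,0],"spin":0,"jaw":0.058},{"translation":[0,0,0],"spin":0,"jaw":0.058}]'

```text
time: 16.97
tool_pos: [577.3, -148.7, 236.6]
tcp_rot: [-180.0, -0.0, 78.1]
ft_force: [-0.1, -0.4, 0.5]
finger_gap: 58.0
grip_force: 0.0
```

Run:
```python
from h import *
import pickle
for _ in range(3): w=snap('wrist','p5.png')
pickle.dump(w,open('w5.pkl','wb'))
plan([577.5,-150,140],78,5)
```

```text
from [ 577.3 -149.2  236.9] 78.07 rows 5 t [-1.500e-04  7.000e-05  1.937e-02] spin 0.00025 |t| 0.0194 deg 0.01
```

View pics/p5.png

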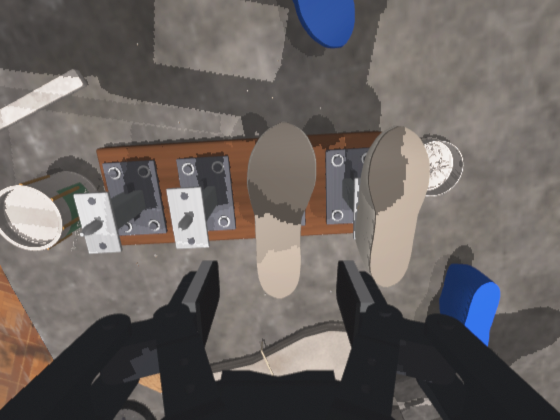

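Last b is centred between the fingers (waist cols 257–302) and parallel to them. I'll grip and lift, and use the two bare saddles at (98,223) and (187,217) to refine the row position.

Request:
carry_out --commands '[{"translation":[-0.0007,0.0004,0.007],"spin":0,"jaw":0.058},{"translation":[0,0,0.0225],"spin":0,"jaw":0.058},{"translation":[0,0,0.0225],"spin":0,"jaw":0.058},{"translation":[0,0,0.0225],"spin":0,"jaw":0.058},{"translation":[0,0,0.0225],"spin":0,"jaw":0.058},{"translation":[0,0,0],"spin":0,"jaw":0.058},{"translation":[0,0,0],"spin":0,"jaw":0.02},{"translation":[0,0,0],"spin":0,"jaw":0.02}]'

```text
time: 17.78
tool_pos: [577.9, -150.9, 141.0]
tcp_rot: [179.9, 0.0, 78.0]
ft_force: [-3.1, 1.4, 3.4]
finger_gap: 34.9
grip_force: 6.1
```

Run:
```python
from h import *
import pickle
w=pickle.load(open('w5.pkl','rb'))
print(ray(w,(97.5,222),100).round(1),ray(w,(187.5,217.5),100).round(1),[ray(w,q,163.5).round(1).tolist() for q in((283,123),(280,297),(257,243),(302,243))])
s=r.sense();print(s['tool_pos'].round(1),s['finger_gap'],s['grip_force'])
```

```text
[ 417.9 -133.7  100. ] [ 496.4 -146.   100. ] [[593.7, -82.1, 163.5], [567.2, -200.1, 163.5], [560.6, -155.4, 163.5], [590.5, -161.7, 163.5]]
[ 577.9 -150.9  141. ] 34.929022851069 6.092015103422455
```

Request:
carry_out --commands '[{"translation":[0,0,0],"spin":0,"jaw":0.02},{"translation":[0,0,-0.01],"spin":0,"jaw":0.02},{"translation":[0,0,-0.025],"spin":0,"jaw":0.02},{"translation":[0,0,-0.025],"spin":0,"jaw":0.02},{"translation":[0,0,-0.025],"spin":0,"jaw":0.02},{"translation":[0,0,-0.015],"spin":0,"jaw":0.02},{"translation":[0,0,0],"spin":0,"jaw":0.02},{"translation":[0,0,0],"spin":0,"jaw":0.02}]'

```text
time: 18.45
tool_pos: [578.3, -151.1, 242.1]
tcp_rot: [179.8, 0.0, 78.0]
ft_force: [-0.2, 0.1, -3.4]
finger_gap: 33.6
grip_force: 60.0
```

Run:
```python
from h import *
for _ in range(3): w=snap('wrist')
plan([488.5-.8,195.6+9.5,237],95,10)
```

```text
from [ 576.5 -150.4  238.1] 78.0 rows 10 t [ 0.0349  -0.01159  0.00011] spin -0.02966 |t| 0.0368 deg -1.7
```

Request:
carry_out --commands '[{"translation":[0.0349,-0.0116,0],"spin":-0.0297,"jaw":0.02},{"translation":[0.0349,-0.0116,0],"spin":-0.0297,"jaw":0.02},{"translation":[0.0349,-0.0116,0],"spin":-0.0297,"jaw":0.02},{"translation":[0.0349,-0.0116,0],"spin":-0.0297,"jaw":0.02},{"translation":[0.0349,-0.0116,0],"spin":-0.0297,"jaw":0.02},{"translation":[0.0349,-0.0116,0],"spin":-0.0297,"jaw":0.02},{"translation":[0.0349,-0.0116,0],"spin":-0.0297,"jaw":0.02},{"translation":[0.0349,-0.0116,0],"spin":-0.0297,"jaw":0.02}]'

```text
time: 19.27
tool_pos: [513.1, 137.5, 238.0]
tcp_rot: [-179.8, 0.0, 91.7]
ft_force: [0.4, 1.5, -2.6]
finger_gap: 33.8
grip_force: 60.2
```

Request:
carry_out --commands '[{"translation":[0.0349,-0.0116,0],"spin":-0.0297,"jaw":0.02},{"translation":[0.0349,-0.0116,0],"spin":-0.0297,"jaw":0.02},{"translation":[0,0,0],"spin":0,"jaw":0.02},{"translation":[0,0,0],"spin":0,"jaw":0.02},{"translation":[0,0,0],"spin":0,"jaw":0.02},{"translation":[0,0,0],"spin":0,"jaw":0.02},{"translation":[0,0,0],"spin":0,"jaw":0.02},{"translation":[0,0,0],"spin":0,"jaw":0.02}]'

```text
time: 19.93
tool_pos: [488.9, 203.7, 239.6]
tcp_rot: [-180.0, 0.0, 94.9]
ft_force: [0.6, 0.4, -1.3]
finger_gap: 34.1
grip_force: 60.2
```

Run:
```python
from h import *
for _ in range(3): w=snap('wrist')
plan([487.7,204.6,140.5],95,4)
```

```text
from [488.7 204.1 239.8] 94.95 rows 4 t [ 0.00014 -0.00025  0.02482] spin -0.00023 |t| 0.0248 deg -0.01
```

Request:
carry_out --commands '[{"translation":[0.0005,-0.001,0.0185],"spin":0,"jaw":0.02},{"translation":[0,0,0.019],"spin":0,"jaw":0.02},{"translation":[0,0,0.019],"spin":0,"jaw":0.02},{"translation":[0,0,0.019],"spin":0,"jaw":0.02},{"translation":[0,0,0.003],"spin":0,"jaw":0.02},{"translation":[0,0,0.003],"spin":0,"jaw":0.02},{"translation":[0,0,0.003],"spin":0,"jaw":0.02},{"translation":[0,0,0],"spin":0,"jaw":0.02}]'

```text
time: 20.75
tool_pos: [488.0, 205.3, 156.1]
tcp_rot: [179.9, -0.0, 95.0]
ft_force: [0.8, -0.7, -2.4]
finger_gap: 34.0
grip_force: 60.2
```

Request:
carry_out --commands '[{"translation":[0,0,0.003],"spin":0,"jaw":0.02},{"translation":[0,0,0.003],"spin":0,"jaw":0.02},{"translation":[0,0,0.003],"spin":0,"jaw":0.02},{"translation":[0,0,0.003],"spin":0,"jaw":0.02},{"translation":[0,0,0.002],"spin":0,"jaw":0.02},{"translation":[0,0,0.0005],"spin":0,"jaw":0.02},{"translation":[0,0,0],"spin":0,"jaw":0.02},{"translation":[0,0,0],"spin":0,"jaw":0.02}]'

```text
time: 21.42
tool_pos: [487.4, 205.3, 141.1]
tcp_rot: [180.0, -0.0, 95.0]
ft_force: [-3.0, 0.2, 1.6]
finger_gap: 33.8
grip_force: 60.8
```

Contact is felt at the grasp height, so it is seated. Releasing.

Request:
carry_out --commands '[{"translation":[0,0,0.0005],"spin":0,"jaw":0.02},{"translation":[0,0,0],"spin":0,"jaw":0.055},{"translation":[0,0,0],"spin":0,"jaw":0.055},{"translation":[0,0,0],"spin":0,"jaw":0.055},{"translation":[0,0,-0.025],"spin":0,"jaw":0.055},{"translation":[0,0,-0.035],"spin":0,"jaw":0.055},{"translation":[0,0,-0.036],"spin":0,"jaw":0.055},{"translation":[0,0,0],"spin":0,"jaw":0.055}]'

```text
time: 22.08
tool_pos: [490.9, 206.2, 244.7]
tcp_rot: [179.3, -0.1, 95.0]
ft_force: [0.8, 1.1, 2.0]
finger_gap: 54.9
grip_force: 0.0
```

Run:
```python
from h import *
for _ in range(3): w=snap('wrist','q4.png')
plan([654.8,-161,237],80,10);plan([654.8,-161,237],80,11)
for d in r.landmark_of(w,'small_last_b'): print(round(d['score'],2),ray(w,d['xy'],100).round(1))
```

```text
from [487.7 205.2 236.5] 95.01 rows 10 t [-3.620e-02  1.786e-02 -5.000e-05] spin 0.0262 |t| 0.0404 deg 1.5
from [487.7 205.2 236.5] 95.01 rows 11 t [-3.289e-02  1.628e-02 -4.000e-05] spin 0.02382 |t| 0.0367 deg 1.36
0.71 [646.5 219.2 100. ]
0.62 [565.8 216.9 100. ]
0.55 [596.4 101.1 100. ]
```

Request:
carry_out --commands '[{"translation":[-0.0329,0.0163,0],"spin":0.0238,"jaw":0.056},{"translation":[-0.0329,0.0163,0],"spin":0.0238,"jaw":0.056},{"translation":[-0.0329,0.0163,0],"spin":0.0238,"jaw":0.056},{"translation":[-0.0329,0.0163,0],"spin":0.0238,"jaw":0.056},{"translation":[-0.0329,0.0163,0],"spin":0.0238,"jaw":0.056},{"translation":[-0.0329,0.0163,0],"spin":0.0238,"jaw":0.056},{"translation":[-0.0329,0.0163,0],"spin":0.0238,"jaw":0.056},{"translation":[-0.0329,0.0163,0],"spin":0.0238,"jaw":0.056}]'

```text
time: 22.95
tool_pos: [618.2, -58.6, 233.7]
tcp_rot: [-179.8, -0.0, 84.0]
ft_force: [0.5, 0.4, 0.8]
finger_gap: 55.9
grip_force: 0.0
```

Request:
carry_out --commands '[{"translation":[-0.0329,0.0163,0],"spin":0.0238,"jaw":0.056},{"translation":[-0.0329,0.0163,0],"spin":0.0238,"jaw":0.056},{"translation":[-0.0329,0.0163,0],"spin":0.0238,"jaw":0.056},{"translation":[0,0,0],"spin":0,"jaw":0.056},{"translation":[0,0,0],"spin":0,"jaw":0.056},{"translation":[0,0,0],"spin":0,"jaw":0.056},{"translation":[0,0,0],"spin":0,"jaw":0.056},{"translation":[0,0,0],"spin":0,"jaw":0.056}]'

```text
time: 23.62
tool_pos: [654.5, -159.7, 235.9]
tcp_rot: [-180.0, -0.0, 80.1]
ft_force: [-0.1, 0.8, -0.4]
finger_gap: 56.4
grip_force: 0.0
```

Run:
```python
from h import *
import pickle
for _ in range(3): w=snap('wrist')
cv2.imwrite('pics/p6.png',np.hstack([w['pixels'][:380:1,::1][:, :560]]))
plan([654.8,-161,140],80,5)
```

```text
from [ 654.8 -160.1  236.6] 80.1 rows 5 t [-1.800e-04  3.000e-05  1.931e-02] spin 0.00035 |t| 0.0193 deg 0.02
```

View pics/p6.png

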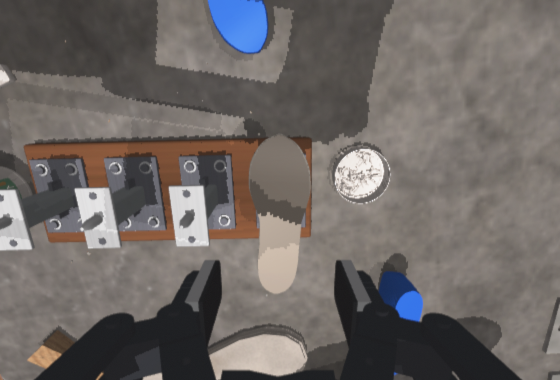

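Last a is centred between the fingers (cols 259–300) and parallel to them, with the other posts empty. Grip and lift.

Request:
carry_out --commands '[{"translation":[-0.0008,0,0.0065],"spin":0,"jaw":0.056},{"translation":[0,0,0.0225],"spin":0,"jaw":0.056},{"translation":[0,0,0.0225],"spin":0,"jaw":0.056},{"translation":[0,0,0.0225],"spin":0,"jaw":0.056},{"translation":[0,0,0.0225],"spin":0,"jaw":0.056},{"translation":[0,0,0],"spin":0,"jaw":0.056},{"translation":[0,0,0],"spin":0,"jaw":0.02},{"translation":[0,0,0],"spin":0,"jaw":0.02}]'

```text
time: 24.43
tool_pos: [655.2, -162.0, 141.2]
tcp_rot: [179.9, 0.0, 80.0]
ft_force: [1.5, -0.0, 0.6]
finger_gap: 32.4
grip_force: 0.4
```

Request:
carry_out --commands '[{"translation":[0,0,0],"spin":0,"jaw":0.02},{"translation":[0,0,0],"spin":0,"jaw":0.02},{"translation":[0,0,-0.02],"spin":0,"jaw":0.02},{"translation":[0,0,-0.025],"spin":0,"jaw":0.02},{"translation":[0,0,-0.025],"spin":0,"jaw":0.02},{"translation":[0,0,-0.025],"spin":0,"jaw":0.02},{"translation":[0,0,-0.005],"spin":0,"jaw":0.02},{"translation":[0,0,0],"spin":0,"jaw":0.02}]'

```text
time: 25.1
tool_pos: [656.3, -162.5, 243.7]
tcp_rot: [179.6, 0.1, 80.0]
ft_force: [0.1, -0.7, -1.7]
finger_gap: 31.3
grip_force: 59.8
```

Run:
```python
from h import *
for _ in range(3): w=snap('wrist')
plan([408.6-.8,188.2+9,237],95,11);plan([408.6-.8,188.2+9,237],95,12)
```

```text
from [ 653.8 -161.7  237.6] 80.02 rows 11 t [ 3.142e-02 -2.421e-02  5.000e-05] spin -0.02377 |t| 0.0397 deg -1.36
from [ 653.8 -161.7  237.6] 80.02 rows 12 t [ 2.883e-02 -2.216e-02  5.000e-05] spin -0.02179 |t| 0.0364 deg -1.25
```

Request:
carry_out --commands '[{"translation":[0.0288,-0.0222,0],"spin":-0.0218,"jaw":0.02},{"translation":[0.0288,-0.0222,0],"spin":-0.0218,"jaw":0.02},{"translation":[0.0288,-0.0222,0],"spin":-0.0218,"jaw":0.02},{"translation":[0.0288,-0.0222,0],"spin":-0.0218,"jaw":0.02},{"translation":[0.0288,-0.0222,0],"spin":-0.0218,"jaw":0.02},{"translation":[0.0288,-0.0222,0],"spin":-0.0218,"jaw":0.02},{"translation":[0.0288,-0.0222,0],"spin":-0.0218,"jaw":0.02},{"translation":[0.0288,-0.0222,0],"spin":-0.0218,"jaw":0.02}]'

```text
time: 25.92
tool_pos: [498.3, 85.6, 237.2]
tcp_rot: [-179.8, 0.0, 90.1]
ft_force: [0.8, 1.0, -1.7]
finger_gap: 31.3
grip_force: 60.0
```

Request:
carry_out --commands '[{"translation":[0.0288,-0.0222,0],"spin":-0.0218,"jaw":0.02},{"translation":[0.0288,-0.0222,0],"spin":-0.0218,"jaw":0.02},{"translation":[0.0288,-0.0222,0],"spin":-0.0218,"jaw":0.02},{"translation":[0.0288,-0.0222,0],"spin":-0.0218,"jaw":0.02},{"translation":[0,0,0],"spin":0,"jaw":0.02},{"translation":[0,0,0],"spin":0,"jaw":0.02},{"translation":[0,0,0],"spin":0,"jaw":0.02},{"translation":[0,0,0],"spin":0,"jaw":0.02}]'

```text
time: 26.58
tool_pos: [408.1, 195.9, 238.8]
tcp_rot: [-179.9, 0.0, 95.0]
ft_force: [-0.6, -1.1, -2.8]
finger_gap: 31.0
grip_force: 60.1
```

Run:
```python
from h import *
for _ in range(3): w=snap('wrist')
plan([407.8,197,141],95,4)
```

```text
from [408.5 195.8 239.4] 94.9 rows 4 t [ 0.00032 -0.00016  0.02459] spin -0.00042 |t| 0.0246 deg -0.02
```

Request:
carry_out --commands '[{"translation":[0.0012,-0.0006,0.0185],"spin":0,"jaw":0.02},{"translation":[0,0,0.019],"spin":0,"jaw":0.02},{"translation":[0,0,0.019],"spin":0,"jaw":0.02},{"translation":[0,0,0.019],"spin":0,"jaw":0.02},{"translation":[0,0,0.003],"spin":0,"jaw":0.02},{"translation":[0,0,0.003],"spin":0,"jaw":0.02},{"translation":[0,0,0.003],"spin":0,"jaw":0.02},{"translation":[0,0,0],"spin":0,"jaw":0.02}]'

```text
time: 27.4
tool_pos: [408.0, 197.7, 155.9]
tcp_rot: [179.9, -0.0, 95.0]
ft_force: [-1.1, -0.4, -2.6]
finger_gap: 31.0
grip_force: 60.1
```

Request:
carry_out --commands '[{"translation":[0,0,0.003],"spin":0,"jaw":0.02},{"translation":[0,0,0.003],"spin":0,"jaw":0.02},{"translation":[0,0,0.003],"spin":0,"jaw":0.02},{"translation":[0,0,0.003],"spin":0,"jaw":0.02},{"translation":[0,0,0.002],"spin":0,"jaw":0.02},{"translation":[0,0,0.0005],"spin":0,"jaw":0.02},{"translation":[0,0,0],"spin":0,"jaw":0.02},{"translation":[0,0,0],"spin":0,"jaw":0.02}]'

```text
time: 28.07
tool_pos: [407.5, 197.9, 141.3]
tcp_rot: [180.0, -0.0, 95.0]
ft_force: [-1.8, -1.0, 5.0]
finger_gap: 31.0
grip_force: 60.9
```

Request:
carry_out --commands '[{"translation":[0,0,0],"spin":0,"jaw":0.053},{"translation":[0,0,0],"spin":0,"jaw":0.053},{"translation":[0,0,0],"spin":0,"jaw":0.053},{"translation":[0,0,0],"spin":0,"jaw":0.053},{"translation":[0,0,-0.025],"spin":0,"jaw":0.053},{"translation":[0,0,-0.035],"spin":0,"jaw":0.053},{"translation":[0,0,-0.04],"spin":0,"jaw":0.053},{"translation":[0,0,-0.02],"spin":0,"jaw":0.053}]'

```text
time: 28.73
tool_pos: [408.5, 198.2, 265.5]
tcp_rot: [179.7, -0.1, 95.0]
ft_force: [1.3, 1.1, 1.1]
finger_gap: 52.9
grip_force: 0.0
```

Request:
carry_out --commands '[{"translation":[-0.025,0.03,-0.01],"spin":0,"jaw":0.053},{"translation":[-0.025,0.03,-0.01],"spin":0,"jaw":0.053},{"translation":[-0.025,0.03,-0.01],"spin":0,"jaw":0.053},{"translation":[-0.025,0.03,0],"spin":0,"jaw":0.053},{"translation":[0,0,0],"spin":0,"jaw":0.053},{"translation":[0,0,0],"spin":0,"jaw":0.053},{"translation":[0,0,0],"spin":0,"jaw":0.053},{"translation":[0,0,0],"spin":0,"jaw":0.053}]'

```text
time: 29.4
tool_pos: [535.0, 109.2, 290.7]
tcp_rot: [-180.0, -0.0, 95.0]
ft_force: [-0.7, 0.1, 0.4]
finger_gap: 52.9
grip_force: 0.0
```

Run:
```python
from h import *
for _ in range(3): w=snap('wrist')
S=snap('scene');a=cv2.resize(S['pixels'][110:320,150:390],(360,315),interpolation=cv2.INTER_CUBIC)
cv2.imwrite('pics/fin.png',np.hstack([cv2.resize(w['pixels'],(420,315)),a]))
print(r.sense()['ft_force'],r.sense()['tool_pos'])
T=snap('top');print([(d['xy'],d['score']) for d in r.landmark_of(T,'cement_tin')])
```

```text
[-0.01575958 -0.46629894 -0.20734435] [535.12514238 109.35421935 291.16682232]
[([313.1, 282.1], 0.8)]
```

View pics/fin.png

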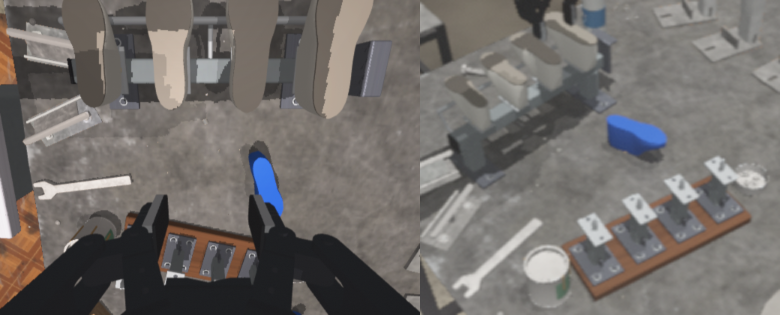

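The final view shows all four lasts level and square on the rail, in the order d, c, b, a from the stop plate. The posts are empty, the tin has not moved and the robot touches nothing.

```bash
python3 -c "
from bench import r
print(r.hand_in())"
```

```text
the job is handed in; nothing more can be done
None
```

I moved all four lasts to the lasting rail in tin order (d, c, b, a from the stop plate); they look seated and square with toes over the toe bar, the tin is where it stood, and the job is handed in (no verdict was returned).

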